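# Empty the knob pot into the offcut bin and hold the bin's sagging-bolt gate ajar

### The job

Clear the reject wooden knobs for raking out: tip all three out of the white pot into the open-topped wooden bin, then stand the pot upright on the table again and let go of it. Then undo the bin's gate by its steel pull pin - the bolt sags behind a bent keeper, so lift it over the lip while drawing it back towards the hinge - and pull the sprung gate open about a hand's width (8 cm at its free edge). Finish while still holding the gate ajar like that, with the robot's fingers on the bolt or gate and nothing else propping it, and leave the other things on the table where they are.

Things in the scene. Friction and masses are not known exactly. Their poses are not given: they have to be found in the camera images.
- bin: Open-topped wooden bin, fixed; 200 mm deep (x), 300 wide (y), walls 100 high, 12 thick, floor 8 thick. Origin: centre of underside, z up; the gate side faces its -x. Free inside: x -84 to 88, y -138 to 138 mm. 30 mm posts at the front corners, gate between them, centred on x = -95, top at z = 100; a 33 mm high sill below it. Highest: the bolt's pull pin, top at z = 192, at about x -95, y -50.
- gate (a joint): Gate angle, rad: 0 closed, grows as the free edge (235 mm from the hinge axis) swings out to the bin's -x; stop at 1.2. A spring shuts it with 0.36 N m at 0 and 0.57 N m at 0.35 rad; let go, it falls shut. 0.34 rad is 80 mm of opening at the free edge.
- gate_hinge (a point): Point on the gate's vertical hinge axis, at the height of the gate's top (bin frame x -106, y +118, z 100 mm). Its axes turn with the gate: -y runs from the hinge to the free edge; +x points into the bin when closed.
- gate_edge (a point): Middle of the gate's free edge, on its top (235 mm from the hinge, z 100 mm), next to the keeper post.
- bolt_grip (a point): Grip point on the barrel bolt's upright pull pin: round dark steel, 14 mm across; point on its axis, 22 mm below its top, 170 mm above the table when the bolt is down; at least 20 mm clear below it, 40 mm all round. The bolt lies along the gate's top. Axes turn with the gate, +y: the way the bolt is drawn, towards the hinge. Bolt home: 168 mm from the hinge along -y, 11 mm along +x.
- bolt (a joint): How far the bolt is drawn along the gate's +y (towards the hinge), m: 0 home, stop at 0.055; starts at 0 to 0.004. Friction about 1.5 N. Its head leaves the keeper when drawn over 0.038. With the bolt down, its hooked head catches behind the keeper's lip after about 6 mm.
- bolt_lift (a joint): How far the bolt is lifted straight up in its worn, tall guides, m: 0 sagging at the bottom (it falls back by its own weight, 0.25 kg), stop at 0.016. The head clears the bent lip from about 0.010 up and must stay lifted until drawn about 0.035.
- pot_center (a point): White plastic pot, round, open-topped, loose, about 0.12 kg: 85 mm tall, 68 mm outside diameter over the upper 30 mm, narrowing to 58 at the foot, wall 4, floor 5. Point: on its axis, half-way up (42.5 mm above its foot); z points from foot to mouth. Starts upright on the table with the three knobs in it.
- knob0_center (a point): Loose wooden ball knob (one of three alike): 21 mm ball with a small flat foot, 22 mm tall, 12 g. Point: centre of the ball. Starts on the floor of the pot; rolls out when the pot is tipped to about 110 degrees.
- knob1_center (a point): Loose wooden ball knob (one of three alike): 21 mm ball with a small flat foot, 22 mm tall, 12 g. Point: centre of the ball. Starts on the floor of the pot; rolls out when the pot is tipped to about 110 degrees.
- knob2_center (a point): Loose wooden ball knob (one of three alike): 21 mm ball with a small flat foot, 22 mm tall, 12 g. Point: centre of the ball. Starts on the floor of the pot; rolls out when the pot is tipped to about 110 degrees.
- sanding_block_mid (a point): Bystander, to be left alone: cork sanding block 65 x 36 x 30 mm. Point: above its origin, half-way up (15 mm).
- glue_mid (a point): Bystander, to be left alone: white bottle, 48 mm wide, 130 mm tall, upright. Point: above its origin, half-way up (65 mm).
- jar_mid (a point): Bystander, to be left alone: amber glass jar with a steel lid, 66 mm wide, 80 mm tall, upright. Point: above its origin, half-way up (40 mm).
- offcut_mid (a point): Bystander, to be left alone: dark wood offcut 40 x 90 x 22 mm. Point: above its origin, half-way up (11 mm).
- brush_mid (a point): Bystander, to be left alone: flat paint brush about 170 mm long, 12 mm thick, lying. Point: above its origin, half-way up (6 mm).
- mallet_mid (a point): Bystander, to be left alone: wooden mallet lying, about 230 mm long, head 110 x 60 x 50 mm. Point: above its origin, half-way up (25 mm).
- board_mid (a point): Bystander, to be left alone: wooden board 120 x 200 mm on two battens, 32 mm high in all. Point: above its origin, half-way up (16 mm).

How it is judged:
By the outcome, as a careful person would: the job done as asked, in the order asked, and still so for the second after the job is handed in, while the arm keeps its last pose, push and grip.
It also fails if it takes over 58 s, if anything falls off the work surface, if the arm or the gripper's body presses on something with over 40 N, if the wrist force passes 120 N, or if a joint passes its speed limit or range.

### The arm

A 6-joint arm with a two-finger parallel gripper is mounted at the origin on the work surface. World frame = base frame: x ahead of the robot, y to its left, z up, the work surface at z = 0. Lengths are in m, angles in rad, forces in N, time in s.
With the tool pointing down it reaches from about 0.35 to 0.85 m from the base axis. Payload 8.1 kg.
Tool frame: the origin (TCP) lies midway between the tips of the shut fingers; the grasp point (between the pads) lies 19 mm behind it (robot.tcp_to_grasp is the distance from the TCP to the grasp point, in m); z points along the fingers, y is the direction in which the jaws open and shut (so a half turn about z gives the same grasp; the last joint's range is limited). The gripper opens to 93 mm and grips with 3 to 60 N. Pads are 15 mm wide; open, the fingers measure 128 mm over their backs; the gripper's body (75 mm by 188 mm) begins 65 mm behind the grasp point.
Start: joints at [1.169, 0.13, 1.488, -0, 1.523, -0.085], TCP at [0.187, 0.57, 0.219] pointing down, gripper open.
Joint ranges: [-2.96, 2.96], [-0.89, 2.26], [0.02, 2.5], [-1.34, 4.48], [0, 2.73], [-2.66, 2.66]. Speed limits (rad/s): [2.39, 2.39, 2.79, 3.14, 3.14, 3.14].

### API

Orientations are given as a rotation vector (axis times angle).
In Python, from plant import robot gives the robot as it stands.
- The arm moves only by the tool send_rows, never from a script. Its argument "series" is a list of rows, each an object of numbers: "wx", "wy", "wz": the turn, a rotation vector about the world's x, y, z in rad; "dx", "dy", "dz": the shift along the world's x, y, z in cm; "fingers": the closure in counts, from 0 (fully open) to 255 (shut). In form: [{"wx": .., "wy": .., "wz": .., "dx": .., "dy": .., "dz": .., "fingers": ..}, ...]. A call has 1 to 20 rows; each row shifts and turns the pose as measured when the row begins; what a row does not reach is not made up. A row lasts 1/12 s, in which the tool goes at most 41.7 mm and 7.16 degrees, less where a joint would pass 70% of its speed; a pose out of reach is approached as far as the arm can. A call is refused whole if a number of a shift passes 4.17 or a number of a turn 0.125, either way. A call with a gripper value outside its range is refused whole. The fingers move at their own pace and stop on an object; "newtons" is the grip in N (left out, the last holds). Time passes only in rows, so rows that do not move let the fingers close. It gives the time, the measured TCP pose, the force and the opening at its end, in the units of the state.
- robot.read_state(): the state, without advancing time (a new reading comes with each control period).
- robot.read_camera(name): name is "scene" or "side" or "wrist"; returns the picture (420x560x3 uint8, red, green, blue); there is no depth.
- robot.camera_info(name): a dict with "intrinsics" (3x3 intrinsics, pixels), "extrinsics" (4x4, takes a point from world to camera coordinates); the wrist camera has in their place "tool_from_camera" (4x4, takes a point from camera to tool coordinates, whose origin is the TCP and whose axes are the flange's). Camera axes: x right, y up, looking along -z (the intrinsics and any distortion apply to the point x, -y, -z); pixel columns grow to the right and rows downward; lengths in m; the calibration is good to about 2 mm. The wrist camera is an equidistant fisheye: a pixel r from the principal point sees the ray r / f radians off the axis. A picture is of the moment at which its call begins: read the wrist's pose just before it. camera_info takes no time and is no camera call.
- robot.close_job(): hands the job in, once; it reports no verdict.
The state is a dict: "t": time; "q": joint angles; "dq": joint speeds; "joint_torque": joint torques, N m; "tool_pos": TCP position; "orientation": TCP orientation; "force": force on the tool from outside, world axes, zero at the start; "wrist_torque": the same for the moment, N m; "opening": finger opening in m.
Only numpy, scipy, OpenCV 4.12 (cv2) and the standard library are available. Lean on these libraries where they do the work, as an engineer would, in place of code of your own. Each camera call takes 0.05 s, during which the arm holds its last target.

## Working session

There is one attempt and no reset: what is moved stays moved. The work goes in short steps, Python scripts to look and compute and a tool call to move; the robot and the scene stay as the last step left them, time stands still between calls to the robot, and variables do not carry over. Pictures are saved under pics/ and viewed, and the job is handed in when it is done.

Besides the shell and the picture viewer there is one more tool, called after "Call:" by a JSON object that holds its "fn" and its "kwargs", one argument or row to a line. send_rows: Moves the arm, as the interface text tells. Its arguments: {"type":"object","properties":{"series":{"type":"array","items":{"type":"object","properties":{"wx":{"type":"number"},"wy":{"type":"number"},"wz":{"type":"number"},"dx":{"type":"number"},"dy":{"type":"number"},"dz":{"type":"number"},"fingers":{"type":"number"}}}},"newtons":{"type":"number"}},"required":["series"]}

```bash
ls; mkdir -p pics
python3 - <<'E'
from plant import robot
import cv2
s=robot.read_state();print(s)
for n in ["scene","side","wrist"]:
    print(n,robot.camera_info(n))
    cv2.imwrite(f"pics/{n}0.png",robot.read_camera(n)[:,:,::-1])
print(robot.tcp_to_grasp)
E
```

```text
pics
{'t': 0.0, 'q': array([ 1.16859510e+00,  1.31147650e-01,  1.48928847e+00, -4.13237474e-06,
        1.52299832e+00, -8.53913280e-02]), 'dq': array([-0.00066801,  0.00057424, -0.00056384,  0.00060511, -0.00052691,
       -0.00107975]), 'joint_torque': array([ 2.15310662e-03, -5.59854162e+01, -4.91758919e+01,  7.72890123e-02,
        3.49329296e-02, -1.57227287e-04]), 'tool_pos': array([0.1866715 , 0.56961751, 0.21759048]), 'orientation': array([-4.95495270e-01, -3.10182412e+00,  2.80868830e-03]), 'force': array([ 0.14423027,  0.07455943, -0.04346837]), 'wrist_torque': array([ 0.04827673,  0.02840328, -0.05524215]), 'opening': 0.09300962445771198}
scene {'intrinsics': array([[462.53350141,   0.        , 270.70385922],
       [  0.        , 462.53350141, 205.54645212],
       [  0.        ,   0.        ,   1.        ]]), 'extrinsics': array([[ 0.52784693,  0.8491451 ,  0.01817159, -0.27561853],
       [-0.57481261,  0.34140164,  0.74366349,  0.19477444],
       [ 0.6252744 , -0.40298575,  0.66830712, -1.87803211],
       [ 0.        ,  0.        ,  0.        ,  1.        ]])}
side {
[... 273 characters left out ...]
773,  0.8234408 , -0.16287509],
       [-0.23428788,  0.78941943,  0.56738536, -1.58028503],
       [ 0.        ,  0.        ,  0.        ,  1.        ]])}
wrist {'intrinsics': array([[325.1922621 ,   0.        , 283.07315188],
       [  0.        , 325.1922621 , 209.28950877],
       [  0.        ,   0.        ,   1.        ]]), 'tool_from_camera': array([[ 1.04789308e-03,  9.70464821e-01,  2.41240405e-01,
         6.65469226e-02],
       [ 9.99999449e-01, -1.03195620e-03, -1.92402734e-04,
         1.87774429e-04],
       [ 6.22294462e-05,  2.41240474e-01, -9.70465368e-01,
        -1.65369198e-01],
       [ 0.00000000e+00,  0.00000000e+00,  0.00000000e+00,
         1.00000000e+00]])}
0.0188
```

View pics/scene0.png

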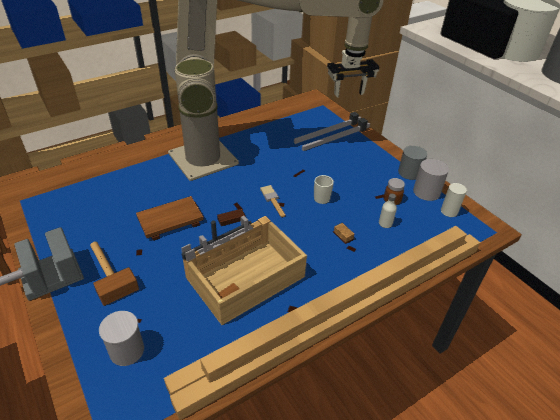

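View pics/side0.png

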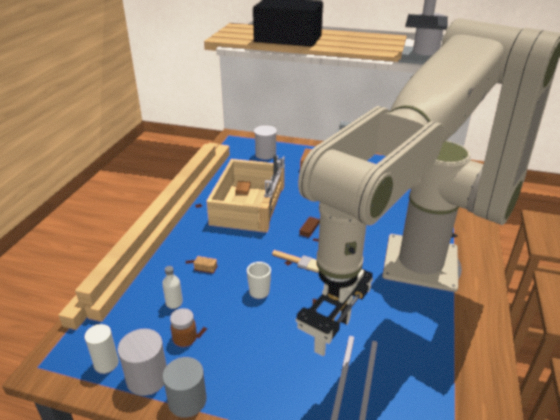

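View pics/wrist0.png

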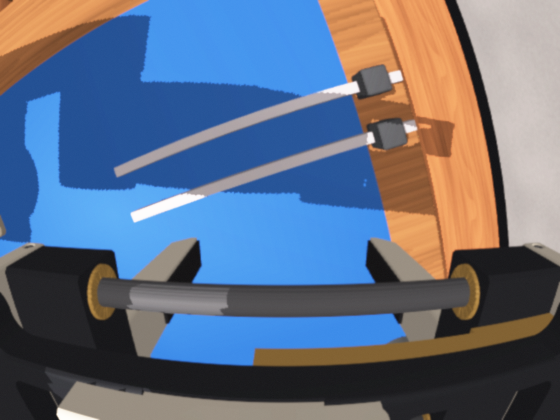

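The scene view shows the pot at about (323,189), the bin at about (245,268) with its dark pull pin at about (213,230), the jar at (396,190), the glue at (388,214) and the brush at (273,200). The side view has the pot at (259,280) and the bin at (247,192).

```bash
cat > h.py <<'E'
import numpy as np, cv2
from plant import robot
from scipy.spatial.transform import Rotation as R
def ray(name,u,v,st=None):
    c=robot.camera_info(name);K=c["intrinsics"]
    x=(u-K[0,2])/K[0,0];y=(v-K[1,2])/K[1,1]
    if name=="wrist":
        r=np.hypot(x,y);s=np.sin(r)/r if r>1e-9 else 1
        d=np.array([x*s,-y*s,-np.cos(r)])
        T=c["tool_from_camera"];Rt=R.from_rotvec(st["orientation"]).as_matrix()
        return st["tool_pos"]+Rt@T[:3,3], Rt@T[:3,:3]@d
    E=c["extrinsics"];d=np.array([x,-y,-1.])
    return -E[:3,:3].T@E[:3,3], E[:3,:3].T@d
def onz(name,u,v,z,st=None):
    o,d=ray(name,u,v,st); return o+d*(z-o[2])/d[2]
def tri(rays):
    A=np.zeros((3,3));b=np.zeros(3)
    for o,d in rays:
        d=d/np.linalg.norm(d);P=np.eye(3)-np.outer(d,d);A+=P;b+=P@o
    p=np.linalg.solve(A,b)
    return p,[np.linalg.norm((np.eye(3)-np.outer(d,d)/(d@d))@(p-o)) for o,d in rays]
def proj(name,p,st=None):
    c=robot.camera_info(name);K=c["intrinsics"]
    if name=="wrist":
        T=c["tool_from_camera"];Rt=R.from_rotvec(st["orientation"]).as_matrix()
        q=T[:3,:3].T@(Rt.T@(np.asarray(p)-st["tool_pos"])-T[:3,3])
        v=np.array([q[0],-q[1],-q[2]]);a=np.arctan2(np.hypot(v[0],v[1]),v[2]);h=np.hypot(v[0],v[1])
        return np.array([K[0,2]+K[0,0]*a*v[0]/h,K[1,2]+K[1,1]*a*v[1]/h])
    E=c["extrinsics"];q=E[:3,:3]@np.asarray(p)+E[:3,3]
    return np.array([K[0,2]+K[0,0]*q[0]/-q[2],K[1,2]+K[1,1]*q[1]/q[2]])
def crop(src,dst,u0,v0,u1,v1,k):
    im=cv2.imread(src)[v0:v1,u0:u1];cv2.imwrite(dst,cv2.resize(im,None,fx=k,fy=k,interpolation=cv2.INTER_CUBIC))
def tool():
    s=robot.read_state();M=R.from_rotvec(s["orientation"]).as_matrix()
    print("t",round(s["t"],2),"tcp",s["tool_pos"].round(4),"z",M[:,2].round(3),"y",M[:,1].round(3),"F",s["force"].round(1),"op",round(s["opening"],4));return s
E
python3 - <<'E'
from h import *
crop("pics/scene0.png","pics/s_bin.png",175,205,315,320,5)
crop("pics/scene0.png","pics/s_pot.png",255,165,415,265,5)
crop("pics/side0.png","pics/d_bin.png",200,145,320,240,6)
E
```

```text
(no output)
```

View pics/s_bin.png

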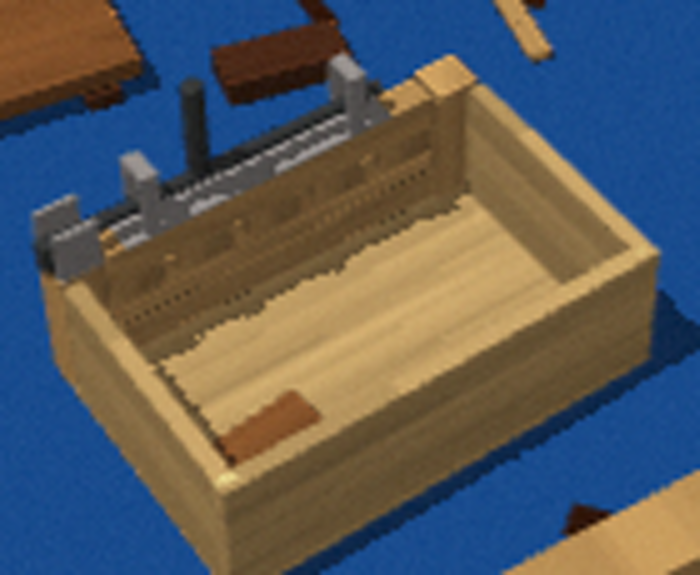

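View pics/s_pot.png

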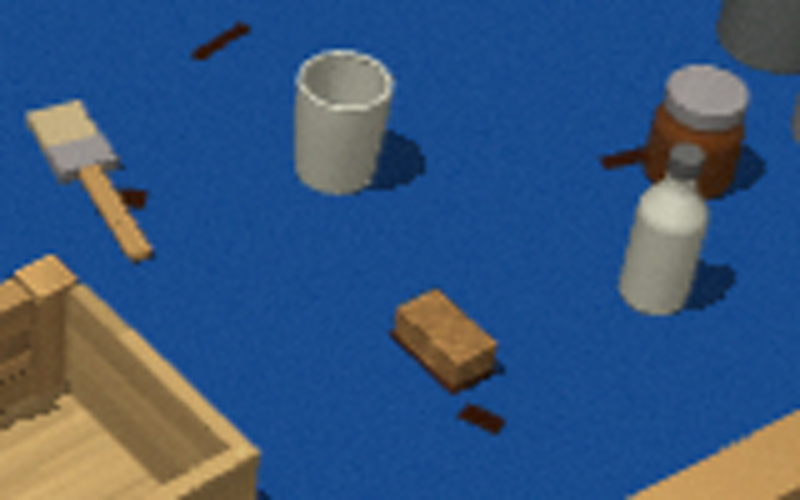

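View pics/d_bin.png

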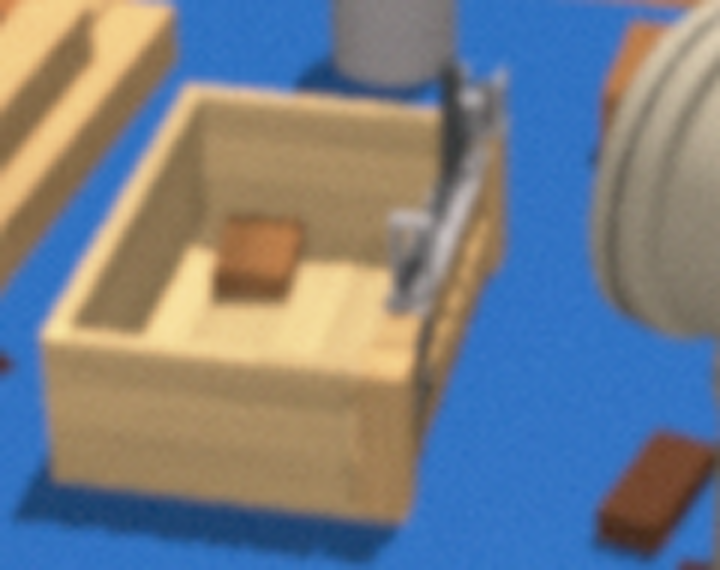

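Scene: back +y corner at about (306.4,255.4), back -y at (220,302.6), front +y post at (264.6,216.4), and pin top at about (213.4,221). The pot's rim centre is at about (324,181) and its foot centre at about (322.5,199).

Run:
```python
from h import *
for n,(u,v),z in [("b+y",(306.4,255.4),.1),("b-y",(220,302.6),.1),("f+y",(264.6,216.4),.1)]:
    print(n,onz("scene",u,v,z).round(4))
for n,(u,v),z in [("b+y",(210,200.8),.1),("f+y",(268.3,207.5),.1),("b-y",(231.7,160),.1)]:
    print("side",n,onz("side",u,v,z).round(4))
print("pot rim scene",onz("scene",324,181,.085),"side",onz("side",259,271,.085))
# pot mask
for n,box in [("scene",(305,165,345,210)),("side",(240,255,280,305))]:
    im=cv2.imread(f"pics/{n}0.png")[box[1]:box[3],box[0]:box[2]].astype(int)
    m=((im[:,:,2]>110)).astype(np.uint8)
    _,l,st,c=cv2.connectedComponentsWithStats(m);i=1+st[1:,4].argmax()
    print(n,st[i]+np.array([box[0],box[1],0,0,0]),c[i]+box[:2])
# pin
print("pin tri", tri([ray("scene",213.4,222),ray("side",200+453/6,145+70/6)]))
```

```text
b+y [ 0.7215 -0.0026  0.1   ]
b-y [ 0.7406 -0.2965  0.1   ]
f+y [ 0.516  -0.0213  0.1   ]
side b+y [ 0.7031 -0.001   0.1   ]
side f+y [ 0.5027 -0.0168  0.1   ]
side b-y [ 0.7306 -0.2873  0.1   ]
pot rim scene [0.45372167 0.26378392 0.085     ] side [0.44263862 0.2747132  0.085     ]
scene [314 175  20  29 400] [322.0475 187.93  ]
side [246 261  26  38 767] [258.68318123 278.39895698]
pin tri (array([ 0.53442613, -0.20812775,  0.18408056]), [np.float64(0.0015980281737432134), np.float64(0.0015980281737431182)])
```

Call:
{"fn": "send_rows", "kwargs": {
  "series": [
    {"dx":1.3,"dy":-3.4,"dz":1.2},
    {"dx":1.3,"dy":-3.4,"dz":1.2},
    {"dx":1.3,"dy":-3.4,"dz":1.2},
    {"dx":1.3,"dy":-3.4,"dz":1.2},
    {"dx":1.3,"dy":-3.4,"dz":1.2},
    {"dx":1.3,"dy":-3.4,"dz":1.2},
    {"dx":1.3,"dy":-3.4,"dz":1.2},
    {"dx":1.3,"dy":-3.4,"dz":1.2},
    {"dx":1.3,"dy":-3.4,"dz":1.2},
    {"dx":1.3,"dy":-3.4,"dz":1.2},
    {"dx":1.3,"dy":-3.4,"dz":1.2}
  ]
}}

```text
schema error: expected keys wx, wy, wz, dx, dy, dz, fingers
```

Run:
```python
from h import *
s=tool();print(s['q'].round(4))
cv2.imwrite("pics/w1.png",robot.read_camera("wrist")[:,:,::-1])
import pickle;pickle.dump(s,open("w1.pkl","wb"))
```

```text
t 0.15 tcp [0.1867 0.5698 0.2178] z [-0.001 -0.001 -1.   ] y [ 0.312  0.95  -0.001] F [ 0.3 -0.4 -0. ] op 0.0932
[ 1.1686  0.131   1.489  -0.      1.523  -0.0854]
```

View pics/w1.png

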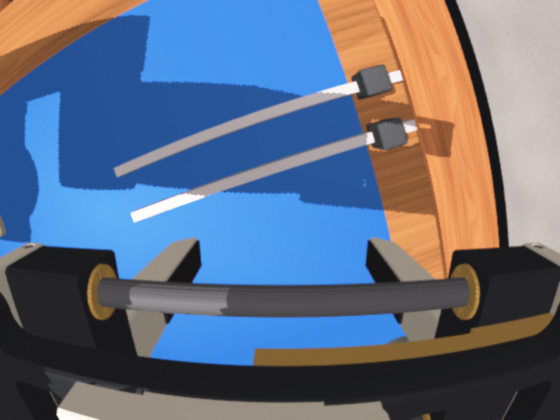

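Call:
{"fn": "send_rows", "kwargs": {
  "series": [
    {"dx":2.0,"dy":-3.1,"dz":0.9,"wx":0,"wy":0,"wz":0,"fingers":0},
    {"dx":2.0,"dy":-3.1,"dz":0.9,"wx":0,"wy":0,"wz":0,"fingers":0},
    {"dx":2.0,"dy":-3.1,"dz":0.9,"wx":0,"wy":0,"wz":0,"fingers":0},
    {"dx":2.0,"dy":-3.1,"dz":0.9,"wx":0,"wy":0,"wz":0,"fingers":0},
    {"dx":2.0,"dy":-3.1,"dz":0.9,"wx":0,"wy":0,"wz":0,"fingers":0},
    {"dx":2.0,"dy":-3.1,"dz":0.9,"wx":0,"wy":0,"wz":0,"fingers":0},
    {"dx":2.0,"dy":-3.1,"dz":0.9,"wx":0,"wy":0,"wz":0,"fingers":0},
    {"dx":2.0,"dy":-3.1,"dz":0.9,"wx":0,"wy":0,"wz":0,"fingers":0},
    {"dx":2.0,"dy":-3.1,"dz":0.9,"wx":0,"wy":0,"wz":0,"fingers":0},
    {"dx":2.0,"dy":-3.1,"dz":0.9,"wx":0,"wy":0,"wz":0,"fingers":0},
    {"dx":2.0,"dy":-3.1,"dz":0.9,"wx":0,"wy":0,"wz":0,"fingers":0},
    {"dx":2.0,"dy":-3.1,"dz":0.9,"wx":0,"wy":0,"wz":0,"fingers":0},
    {"dx":2.0,"dy":-3.1,"dz":0.9,"wx":0,"wy":0,"wz":0,"fingers":0},
    {"dx":2.0,"dy":-3.1,"dz":0.9,"wx":0,"wy":0,"wz":0,"fingers":0}
  ]
}}

```text
t: 1.37
tool_pos: [0.4671, 0.1169, 0.3421]
orientation: [-0.475, -3.101, 0.014]
force: [0.7, 0.6, -0.6]
opening: 0.0927
```

Run:
```python
from h import *
s=tool();print(s['q'].round(4))
cv2.imwrite("pics/w2.png",robot.read_camera("wrist")[:,:,::-1])
import pickle;pickle.dump(s,open("w2.pkl","wb"))
```

```text
t 1.37 tcp [0.4671 0.1169 0.3421] z [-0.006 -0.008 -1.   ] y [ 0.299  0.954 -0.01 ] F [ 0.7  0.6 -0.6] op 0.0927
[ 0.1445 -0.2012  1.5896 -0.0075  1.76   -1.1237]
```

View pics/w2.png

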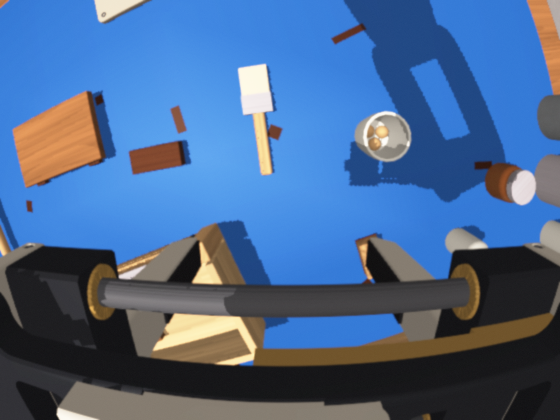

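The wrist view shows the pot's rim at about (384,136) with the three knobs in it, the bin corner at about (210,235), the jar lid at (520,187), the brush handle end at (266,172) and the glue at (465,240).

Run:
```python
from h import *
import pickle
s=pickle.load(open("w2.pkl","rb"))
im=cv2.imread("pics/w2.png");hsv=cv2.cvtColor(im,cv2.COLOR_BGR2HSV)
m=((hsv[:,:,1]<90)&(hsv[:,:,2]>110)).astype(np.uint8)
m[:100]=0;m[170:]=0;m[:,:340]=0;m[:,425:]=0
cs,_=cv2.findContours(m,0,2);c=max(cs,key=cv2.contourArea);print(cv2.boundingRect(c),cv2.fitEllipse(c))
for u,v,z,n in [(384,136.5,.085,"rim c"),(356,136,.085,"rimL"),(411,136,.085,"rimR"),(384,112,.085,"rimT"),(384,161,.085,"rimB"),(521,187,.08,"jar lid"),(214,222,.1,"post?"),(454,237,.12,"glue top"),(266,174,.006,"brush end"),(185,145,.011,"offcut"),(378,240,.03,"block")]:
    print(n,onz("wrist",u,v,z,s).round(4))
a=tri([ray("scene",324,181),ray("side",259,271),ray("wrist",384,136.5,s)]);print(a)
crop("pics/w2.png","pics/w2a.png",340,95,440,180,7)
crop("pics/side0.png","pics/d_pot.png",225,240,305,310,8)
```

```text
(355, 111, 57, 51) ((383.7762145996094, 136.04779052734375), (48.827598571777344, 55.9057502746582), 95.26057434082031)
rim c [0.4471 0.2611 0.085 ]
rimL [0.4364 0.2241 0.085 ]
rimR [0.4562 0.2992 0.085 ]
rimT [0.4156 0.2703 0.085 ]
rimB [0.4789 0.2525 0.085 ]
jar lid [0.5821 0.4818 0.08  ]
post? [0.4884 0.012  0.1   ]
glue top [0.6019 0.3204 0.12  ]
brush end [0.4589 0.0885 0.006 ]
offcut [ 0.3747 -0.0186  0.011 ]
block [0.6081 0.2286 0.03  ]
(array([0.44715847, 0.26613043, 0.07766836]), [np.float64(0.003065624781466459), np.float64(0.0017654536654589338), np.float64(0.0028576535404755575)])
```

View pics/w2a.png

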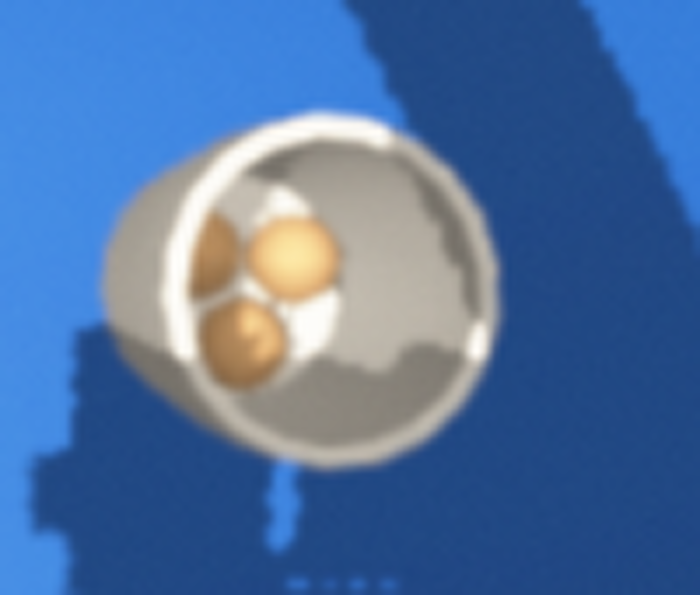

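View pics/d_pot.png

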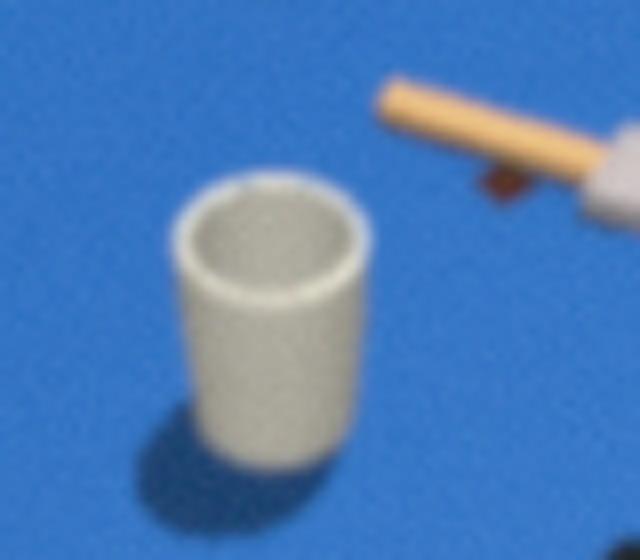

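Run:
```python
from h import *
import pickle
s=pickle.load(open("w2.pkl","rb"))
for n,a in [("scene",(255+344/5,165+79/5)),("side",(259,269.6)),("wrist",(387.1,136.4))]:
    print(n,onz(n,*a,.085,s).round(4))
print(tri([ray("scene",323.8,180.8),ray("side",259,269.6),ray("wrist",387.1,136.4,s)]))
print([onz("wrist",u,136.4,.085,s).round(4) for u in (363.3,411)])
# foot, scene: left 294 right ~380 bottom 190 ; 
print(onz("scene",255+338/5,165+172/5,0),onz("side",225+275/8,240+425/8,0))
```

```text
scene [0.4524 0.2639 0.085 ]
side [0.4444 0.269  0.085 ]
wrist [0.4481 0.2654 0.085 ]
(array([0.44759661, 0.26634777, 0.08141291]), [np.float64(0.0013897384049619559), np.float64(0.0021586734025244195), np.float64(0.0008810131668332034)])
[array([0.4396, 0.2335, 0.085 ]), array([0.4567, 0.2991, 0.085 ])]
[0.45697552 0.2650239  0.        ] [0.44290696 0.27574746 0.        ]
```

```bash
cat >> h.py <<'E'
def Rtool(az,el,roll=0):
    a,e=np.radians(az),np.radians(el)
    z=np.array([np.cos(a)*np.cos(e),np.sin(a)*np.cos(e),np.sin(e)])
    y=np.array([np.sin(a),-np.cos(a),0]);x=np.cross(y,z)
    return np.column_stack([x,y,z])@R.from_euler('z',roll,degrees=True).as_matrix()
def go(p,Rt,s=None):
    s=s or robot.read_state();M=R.from_rotvec(s["orientation"]).as_matrix()
    rv=R.from_matrix(Rt@M.T).as_rotvec();d=(np.asarray(p)-s["tool_pos"])*100
    n=max(np.linalg.norm(rv)/.12,np.linalg.norm(d)/4.0)
    print("d cm",d.round(2),"rv",rv.round(4),"rows",round(n,1),"per row",(d/np.ceil(n)).round(3),(rv/np.ceil(n)).round(4))
E
python3 - <<'E'
from h import *
Rt=Rtool(80,-30);print(Rt)
go([.430,.163,.1286],Rt)
E
```

```text
[[ 0.08682409  0.98480775  0.15038373]
 [ 0.49240388 -0.17364818  0.85286853]
 [ 0.8660254   0.         -0.5       ]]
d cm [ -4.04   5.16 -21.5 ] rv [ 0.9791  0.5787 -1.2997] rows 14.4 per row [-0.269  0.344 -1.433] [ 0.0653  0.0386 -0.0866]
```

Call:
{"fn": "send_rows", "kwargs": {
  "series": [
    {"dx":-0.27,"dy":0.34,"dz":-1.4,"wx":0.065,"wy":0.039,"wz":-0.087,"fingers":0},
    {"dx":-0.27,"dy":0.34,"dz":-1.4,"wx":0.065,"wy":0.039,"wz":-0.087,"fingers":0},
    {"dx":-0.27,"dy":0.34,"dz":-1.4,"wx":0.065,"wy":0.039,"wz":-0.087,"fingers":0},
    {"dx":-0.27,"dy":0.34,"dz":-1.4,"wx":0.065,"wy":0.039,"wz":-0.087,"fingers":0},
    {"dx":-0.27,"dy":0.34,"dz":-1.4,"wx":0.065,"wy":0.039,"wz":-0.087,"fingers":0},
    {"dx":-0.27,"dy":0.34,"dz":-1.4,"wx":0.065,"wy":0.039,"wz":-0.087,"fingers":0},
    {"dx":-0.27,"dy":0.34,"dz":-1.4,"wx":0.065,"wy":0.039,"wz":-0.087,"fingers":0}
  ]
}}

```text
t: 2.0
tool_pos: [0.4564, 0.1344, 0.25]
orientation: [-1.271, -2.436, -0.571]
force: [-0.9, -1.0, -0.6]
opening: 0.0927
```

Run:
```python
from h import *
s=tool();print(s['q'].round(4))
import pickle;pickle.dump(s,open("w3.pkl","wb"))
go([.430,.163,.1286],Rtool(80,-30))
```

```text
t 2.0 tcp [0.4564 0.1344 0.25  ] z [-0.106  0.492 -0.864] y [0.831 0.521 0.194] F [-0.9 -1.  -0.6] op 0.0927
[-0.2058 -0.1353  1.7899  0.4825  1.7028 -0.8029]
d cm [ -2.64   2.86 -12.14] rv [ 0.5151  0.2981 -0.6587] rows 7.4 per row [-0.329  0.358 -1.517] [ 0.0644  0.0373 -0.0823]
```

Call:
{"fn": "send_rows", "kwargs": {
  "series": [
    {"dx":-0.35,"dy":0.37,"dz":-1.5,"wx":0.067,"wy":0.039,"wz":-0.085,"fingers":0},
    {"dx":-0.35,"dy":0.37,"dz":-1.5,"wx":0.067,"wy":0.039,"wz":-0.085,"fingers":0},
    {"dx":-0.35,"dy":0.37,"dz":-1.5,"wx":0.067,"wy":0.039,"wz":-0.085,"fingers":0},
    {"dx":-0.35,"dy":0.37,"dz":-1.5,"wx":0.067,"wy":0.039,"wz":-0.085,"fingers":0},
    {"dx":-0.35,"dy":0.37,"dz":-1.5,"wx":0.067,"wy":0.039,"wz":-0.085,"fingers":0},
    {"dx":-0.35,"dy":0.37,"dz":-1.5,"wx":0.067,"wy":0.039,"wz":-0.085,"fingers":0},
    {"dx":-0.35,"dy":0.37,"dz":-1.5,"wx":0.067,"wy":0.039,"wz":-0.085,"fingers":0},
    {"dx":-0.35,"dy":0.37,"dz":-1.5,"wx":0.067,"wy":0.039,"wz":-0.085,"fingers":0}
  ]
}}

```text
t: 2.67
tool_pos: [0.4301, 0.1642, 0.1266]
orientation: [-1.773, -1.367, -1.034]
force: [0.1, 0.4, 0.2]
opening: 0.0934
```

Run:
```python
from h import *
s=tool();print(s['q'].round(4))
import pickle;pickle.dump(s,open("w4.pkl","wb"))
go([.430,.163,.1286],Rtool(80,-30))
cv2.imwrite("pics/w4.png",robot.read_camera("wrist")[:,:,::-1])
cv2.imwrite("pics/s4.png",robot.read_camera("scene")[:,:,::-1])
# fit kinematics
from scipy.optimize import least_squares
S=[pickle.load(open(f"w{i}.pkl","rb")) for i in (2,3,4)]+[dict(q=np.array([1.1686,.13115,1.48929,0,1.523,-.0854]),tool_pos=np.array([.18667,.56962,.21759]),orientation=np.array([-.4955,-3.1018,.0028]))]
E=R.from_euler
def fk(p,q):
    a,L2,L3,e,d1,d6,lat=p
    B=E('z',q[0]).as_matrix();A1=B@E('y',q[1]).as_matrix();A2=B@E('y',q[1]+q[2]).as_matrix()
    W=B@np.array([a,lat,d1])+A1@[0,0,L2]+A2@[e,0,L3]
    Rw=A2@E('z',q[3]).as_matrix()@E('y',q[4]).as_matrix()@E('z',q[5]).as_matrix()
    return W+Rw@[0,0,d6],Rw
for s in S: 
    M=fk([0]*7,s['q'])[1];Q=R.from_rotvec(s['orientation']).as_matrix();print((M.T@Q).round(2).tolist())
def res(p): return np.concatenate([fk(p,s['q'])[0]-s['tool_pos'] for s in S]+[0.002*(np.array(p)-[.05,.4,.45,0,.4,.3,.05])])
r=least_squares(res,[.05,.4,.45,0,.4,.3,.05]);print(r.x.round(4),r.fun[:12].round(4))
```

```text
t 2.67 tcp [0.4301 0.1642 0.1266] z [ 0.19   0.863 -0.468] y [ 0.972 -0.233 -0.036] F [0.1 0.4 0.2] op 0.0934
[-0.5542 -0.0369  2.2573  0.9882  1.521  -0.6787]
d cm [-0.01 -0.12  0.2 ] rv [-0.043  -0.0275  0.0617] rows 0.7 per row [-0.014 -0.121  0.197] [-0.043  -0.0275  0.0617]
[[0.0, -1.0, -0.0], [1.0, 0.0, -0.0], [0.0, -0.0, 1.0]]
[[0.0, -1.0, 0.0], [1.0, 0.0, 0.0], [-0.0, 0.0, 1.0]]
[[0.0, -1.0, 0.0], [1.0, 0.0, 0.0], [-0.0, 0.0, 1.0]]
[[-0.0, -1.0, -0.0], [1.0, -0.0, 0.0], [-0.0, -0.0, 1.0]]
[0.     0.3691 0.5534 0.0616 0.3181 0.3775 0.0512] [ 0. -0.  0.  0. -0.  0.  0. -0.  0. -0. -0. -0.]
```

View pics/w4.png

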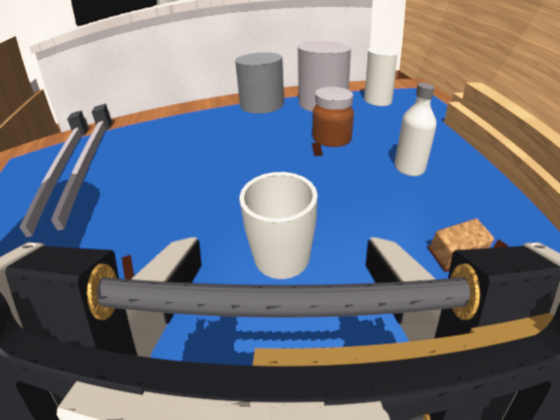

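View pics/s4.png

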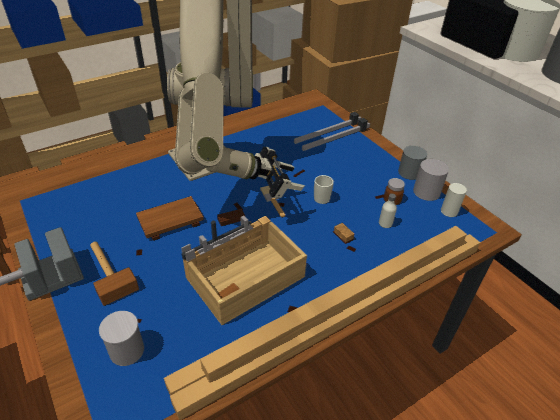

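Clear view: the pot is centred between the fingers at about (280,225). The kinematic model fits to under a millimetre, so I use it to check reach and ranges for the grasp and pour.

```bash
cat >> h.py <<'E'
from scipy.optimize import least_squares
KP=[0,.3691,.5534,.0616,.3181,.3775,.0512]
LO=np.array([-2.96,-.89,.02,-1.34,0,-2.66]);HI=np.array([2.96,2.26,2.5,4.48,2.73,2.66])
QF=np.array([[0,-1,0],[1,0,0],[0,0,1.]])
def fk(q,p=KP):
    E=R.from_euler
    a,L2,L3,e,d1,d6,lat=p
    B=E('z',q[0]).as_matrix();A1=B@E('y',q[1]).as_matrix();A2=B@E('y',q[1]+q[2]).as_matrix()
    W=B@np.array([a,lat,d1])+A1@[0,0,L2]+A2@[e,0,L3]
    Rw=A2@E('z',q[3]).as_matrix()@E('y',q[4]).as_matrix()@E('z',q[5]).as_matrix()
    return W+Rw@[0,0,d6],Rw@QF
def ik(p,M,q0):
    f=lambda q:np.concatenate([(fk(q)[0]-p)*3,R.from_matrix(fk(q)[1]@M.T).as_rotvec()])
    r=least_squares(f,np.clip(q0,LO+.001,HI-.001),bounds=(LO,HI));return r.x,np.linalg.norm(r.fun)
E
python3 - <<'E'
from h import *
s=robot.read_state();q=s['q']
M=R.from_rotvec(s['orientation']).as_matrix()
for az,el in [(80,-30),(77.5,-28),(90,-30)]:
    T=Rtool(az,el);G=np.array([.448,.266,.068]);x,e=ik(G+.0188*T[:,2],T,q);print(az,el,x.round(3),round(e,4))
    l=x
    x,e=ik(G+.0188*T[:,2]+[0,0,.13],T,x);print(' lift',x.round(3),round(e,4))
for az in (0,20,40,60):
  for el in(-30,-15):
    q=l
    for roll in range(0,181,30):
        T=Rtool(az,el,roll);q,e=ik(np.array([.658,-.146,.25])+.0188*T[:,2],T,q)
        if roll in(0,90,180) or e>.01:print(az,el,roll,q.round(2),round(e,4))
        if e>.05:break
E
```

```text
80 -30 [-0.231  0.129  2.233  1.151  1.244 -0.736] 0.0
 lift [-0.231 -0.204  2.238  1.074  1.39  -0.432] 0.0
77.5 -28 [-0.248  0.129  2.265  1.205  1.238 -0.769] 0.0
 lift [-0.248 -0.227  2.281  1.119  1.375 -0.445] 0.0
90 -30 [-0.213  0.251  2.087  1.048  1.354 -0.766] 0.0
 lift [-0.213 -0.042  2.092  1.013  1.503 -0.517] 0.0
0 -30 0 [-0.53 -0.37  2.26  1.07  0.53  0.27] 0.0
0 -30 90 [-0.53 -0.37  2.26  1.07  0.53  1.84] 0.0
0 -30 150 [-0.56 -0.34  2.29  1.27  0.53  2.66] 0.0602
0 -15 0 [-0.59 -0.3   2.39  1.88  0.6  -0.54] 0.0
0 -15 90 [-0.59 -0.3   2.39  1.88  0.6   1.03] 0.0
0 -15 180 [-0.59 -0.3   2.39  1.88  0.6   2.6 ] 0.0
20 -30 0 [-0.72 -0.15  2.08  1.17  0.97 -0.1 ] 0.0
20 -30 90 [-0.72 -0.15  2.08  1.17  0.97  1.47] 0.0
20 -30 180 [-0.76 -0.07  2.16  1.43  0.98  2.66] 0.1816
20 -15 0 [-0.79 -0.04  2.17  1.56  1.07 -0.5 ] 0.0
20 -15 90 [-0.79 -0.04  2.17  1.56  1.07  1.08] 0.0
20 -15 180 [-0.79 -0.04  2.17  1.56  1.07  2.65] 0.0
40 -30 0 [-0.78  0.13  1.81  1.1   1.32 -0.28] 0.0
40 -30 90 [-0.78  0.13  1.81  1.1   1.32  1.29] 0.0
40 -30 180 [-0.82  0.16  1.87  1.19  1.32  2.66] 0.1301
40 -15 0 [-0.85  0.25  1.86  1.35  1.42 -0.51] 0.0
40 -15 90 [-0.85  0.25  1.86  1.35  1.42  1.06] 0.0
40 -15 180 [-0.85  0.25  1.86  1.35  1.42  2.63] 0.0
60 -30 0 [-0.77  0.4   1.49  1.    1.62 -0.39] 0.0
60 -30 90 [-0.77  0.4   1.49  1.    1.62  1.18] 0.0
60 -30 180 [-0.79  0.4   1.52  1.02  1.61  2.66] 0.0678
60 -15 0 [-0.82  0.52  1.49  1.2   1.72 -0.51] 0.0
60 -15 90 [-0.82  0.52  1.49  1.2   1.72  1.06] 0.0
60 -15 180 [-0.82  0.52  1.49  1.2   1.72  2.63] 0.0
```

Call:
{"fn": "send_rows", "kwargs": {
  "series": [
    {"dx":0.2,"dy":1.4,"dz":-0.8,"wx":-0.043,"wy":-0.028,"wz":0.062,"fingers":0},
    {"dx":0.45,"dy":2.4,"dz":-1.4,"wx":0,"wy":0,"wz":0,"fingers":0},
    {"dx":0.45,"dy":2.4,"dz":-1.4,"wx":0,"wy":0,"wz":0,"fingers":0},
    {"dx":0.45,"dy":2.4,"dz":-1.4,"wx":0,"wy":0,"wz":0,"fingers":0},
    {"dx":0.4,"dy":1.8,"dz":-1.0,"wx":0,"wy":0,"wz":0,"fingers":0}
  ]
}}

```text
t: 3.18
tool_pos: [0.4541, 0.2688, 0.0688]
orientation: [-1.737, -1.488, -1.006]
force: [-0.7, -0.8, 0.7]
opening: 0.0928
```

Run:
```python
from h import *
s=tool();print(s['q'].round(3))
T=Rtool(80,-30);go(np.array([.448,.266,.068])+.0188*T[:,2],T)
cv2.imwrite("pics/w5.png",robot.read_camera("wrist")[:,:,::-1])
```

```text
t 3.18 tcp [0.4541 0.2688 0.0688] z [ 0.147  0.849 -0.508] y [ 0.987 -0.162  0.015] F [-0.7 -0.8  0.7] op 0.0928
[-0.256  0.104  2.223  1.115  1.271 -0.727]
d cm [-0.33  1.33 -1.02] rv [ 0.0122  0.0131 -0.0122] rows 0.4 per row [-0.325  1.327 -1.019] [ 0.0122  0.0131 -0.0122]
```

View pics/w5.png

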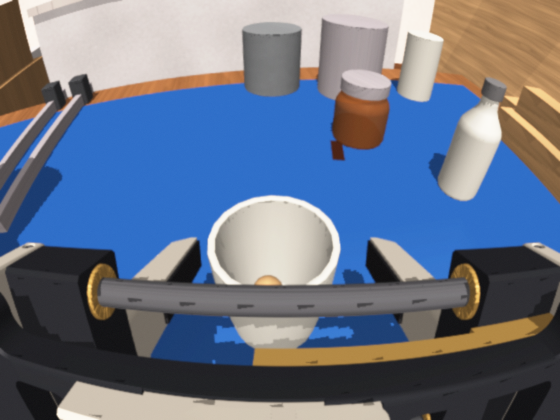

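The pot is between the fingers (rim at 208–340). I advance the last bit and close.

Call:
{"fn": "send_rows", "kwargs": {
  "newtons": 25,
  "series": [
    {"dx":-0.3,"dy":1.3,"dz":-1.0,"wx":0.012,"wy":0.013,"wz":-0.012,"fingers":0},
    {"dx":0,"dy":0,"dz":0,"wx":0,"wy":0,"wz":0,"fingers":110},
    {"dx":0,"dy":0,"dz":0,"wx":0,"wy":0,"wz":0,"fingers":110},
    {"dx":0,"dy":0,"dz":0,"wx":0,"wy":0,"wz":0,"fingers":110},
    {"dx":0,"dy":0,"dz":0,"wx":0,"wy":0,"wz":0,"fingers":110},
    {"dx":0,"dy":0,"dz":0,"wx":0,"wy":0,"wz":0,"fingers":110}
  ]
}}

```text
t: 3.73
tool_pos: [0.4566, 0.2857, 0.0653]
orientation: [-1.724, -1.493, -1.011]
force: [0.4, 0.4, -1.8]
opening: 0.0667
```

Run:
```python
from h import *
s=tool();print(s['q'].round(3))
```

```text
t 3.73 tcp [0.4566 0.2857 0.0653] z [ 0.143  0.853 -0.503] y [ 0.988 -0.154  0.019] F [ 0.4  0.4 -1.8] op 0.0667
[-0.216  0.126  2.214  1.145  1.247 -0.734]
```

Call:
{"fn": "send_rows", "kwargs": {
  "series": [
    {"dx":0,"dy":0,"dz":2,"wx":0,"wy":0,"wz":0,"fingers":140},
    {"dx":0,"dy":0,"dz":3,"wx":0,"wy":0,"wz":0,"fingers":140},
    {"dx":0,"dy":0,"dz":4,"wx":0,"wy":0,"wz":0,"fingers":140},
    {"dx":0,"dy":0,"dz":4,"wx":0,"wy":0,"wz":0,"fingers":140},
    {"dx":0,"dy":0,"dz":4,"wx":0,"wy":0,"wz":0,"fingers":140}
  ]
}}

```text
t: 4.15
tool_pos: [0.4513, 0.2826, 0.2322]
orientation: [-1.735, -1.482, -0.993]
force: [1.1, -0.1, -1.2]
opening: 0.0665
```

Run:
```python
from h import *
s=tool();print(s['q'].round(3))
cv2.imwrite("pics/w6.png",robot.read_camera("wrist")[:,:,::-1])
T=Rtool(10,-20);P=np.array([.661,-.116,.27])+.0188*T[:,2];go(P,T)
print(ik(P,T,s['q']))
```

```text
t 4.15 tcp [0.4513 0.2826 0.2322] z [ 0.138  0.85  -0.509] y [ 0.987 -0.158  0.003] F [ 1.1 -0.1 -1.2] op 0.0665
[-0.223 -0.275  2.198  1.047  1.445 -0.34 ]
d cm [ 22.35 -39.55   2.14] rv [ 0.1493 -0.1249 -1.2328] rows 11.4 per row [ 1.862 -3.296  0.179] [ 0.0124 -0.0104 -0.1027]
(array([-0.62557002, -0.31537091,  2.29457128,  1.49099789,  0.74274679,
       -0.23052129]), np.float64(1.4357423119509716e-09))
```

View pics/w6.png

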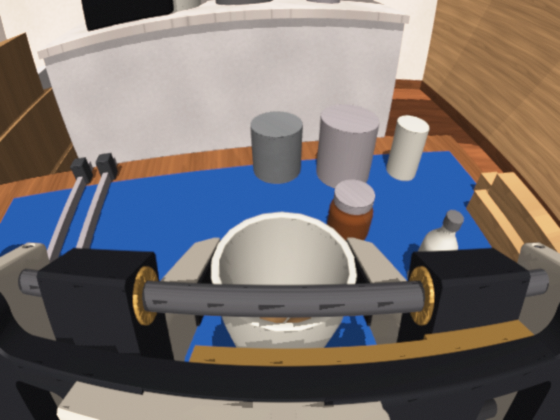

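The pot is held and the knobs are still inside. I carry it over the bin.

Call:
{"fn": "send_rows", "kwargs": {
  "series": [
    {"dx":1.5,"dy":-2.6,"dz":0.6,"wx":0.012,"wy":-0.01,"wz":-0.09,"fingers":140},
    {"dx":1.9,"dy":-3.3,"dz":0.4,"wx":0.012,"wy":-0.01,"wz":-0.103,"fingers":140},
    {"dx":1.9,"dy":-3.3,"dz":0.4,"wx":0.012,"wy":-0.01,"wz":-0.103,"fingers":140},
    {"dx":1.9,"dy":-3.3,"dz":0.4,"wx":0.012,"wy":-0.01,"wz":-0.103,"fingers":140},
    {"dx":1.9,"dy":-3.3,"dz":0.4,"wx":0.012,"wy":-0.01,"wz":-0.103,"fingers":140},
    {"dx":1.9,"dy":-3.3,"dz":0.2,"wx":0.012,"wy":-0.01,"wz":-0.103,"fingers":140},
    {"dx":1.9,"dy":-3.3,"dz":0,"wx":0.012,"wy":-0.01,"wz":-0.103,"fingers":140},
    {"dx":1.9,"dy":-3.3,"dz":0,"wx":0.012,"wy":-0.01,"wz":-0.103,"fingers":140},
    {"dx":1.9,"dy":-3.3,"dz":0,"wx":0.012,"wy":-0.01,"wz":-0.103,"fingers":140},
    {"dx":1.9,"dy":-3.3,"dz":0,"wx":0.012,"wy":-0.01,"wz":-0.103,"fingers":140},
    {"dx":1.9,"dy":-3.3,"dz":0,"wx":0.012,"wy":-0.01,"wz":-0.103,"fingers":140}
  ]
}}

```text
t: 5.12
tool_pos: [0.6661, -0.0999, 0.2776]
orientation: [-2.489, -0.32, -1.719]
force: [-0.7, 0.8, -0.7]
opening: 0.0667
```

Run:
```python
from h import *
s=tool();print(s['q'].round(3))
T=Rtool(10,-20);P=np.array([.661,-.116,.27])+.0188*T[:,2];go(P,T)
cv2.imwrite("pics/w7.png",robot.read_camera("wrist")[:,:,::-1])
cv2.imwrite("pics/d7.png",robot.read_camera("side")[:,:,::-1])
import pickle;pickle.dump(s,open("w7.pkl","wb"))
```

```text
t 5.12 tcp [ 0.6661 -0.0999  0.2776] z [ 0.912  0.2   -0.358] y [ 0.228 -0.973  0.037] F [-0.7  0.8 -0.7] op 0.0667
[-0.639 -0.375  2.298  1.396  0.797 -0.183]
d cm [ 1.23 -1.3  -1.4 ] rv [ 0.0402 -0.0095 -0.0553] rows 0.6 per row [ 1.227 -1.302 -1.398] [ 0.0402 -0.0095 -0.0553]
```

View pics/w7.png

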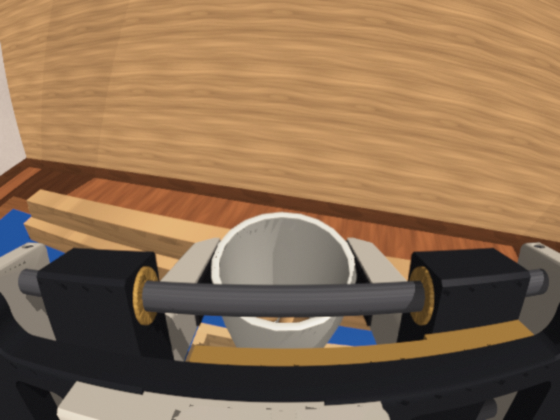

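View pics/d7.png

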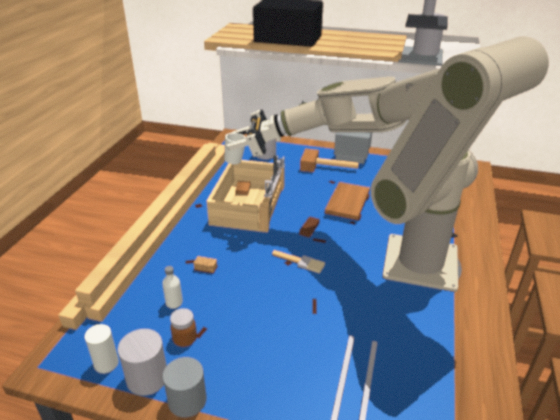

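Call:
{"fn": "send_rows", "kwargs": {
  "series": [
    {"dx":1.2,"dy":-1.3,"dz":-1.0,"wx":0.04,"wy":-0.01,"wz":-0.055,"fingers":140},
    {"dx":0,"dy":0,"dz":0,"wx":0.11,"wy":0.02,"wz":-0.04,"fingers":140},
    {"dx":0,"dy":0,"dz":0,"wx":0.11,"wy":0.02,"wz":-0.04,"fingers":140},
    {"dx":0,"dy":0,"dz":0,"wx":0.11,"wy":0.02,"wz":-0.04,"fingers":140},
    {"dx":0,"dy":0,"dz":0,"wx":0.11,"wy":0.02,"wz":-0.04,"fingers":140},
    {"dx":0,"dy":0,"dz":0,"wx":0.11,"wy":0.02,"wz":-0.04,"fingers":140},
    {"dx":0,"dy":0,"dz":0,"wx":0.11,"wy":0.02,"wz":-0.04,"fingers":140},
    {"dx":0,"dy":0,"dz":0,"wx":0.11,"wy":0.02,"wz":-0.04,"fingers":140},
    {"dx":0,"dy":0,"dz":0,"wx":0.11,"wy":0.02,"wz":-0.04,"fingers":140}
  ]
}}

```text
t: 5.97
tool_pos: [0.6759, -0.1143, 0.265]
orientation: [-1.991, 0.84, -1.253]
force: [-0.1, 0.5, -1.8]
opening: 0.0666
```

Run:
```python
from h import *
s=tool();print(s['q'].round(3))
for r in (120,150):
  T=Rtool(10,-20,r);P=np.array([.661,-.116,.27])+.0188*T[:,2];go(P,T)
```

```text
t 5.97 tcp [ 0.6759 -0.1143  0.265 ] z [ 0.921  0.174 -0.347] y [-0.182 -0.597 -0.782] F [-0.1  0.5 -1.8] op 0.0666
[-0.639 -0.316  2.288  1.468  0.766  0.768]
d cm [ 0.25  0.13 -0.14] rv [ 1.0253  0.1824 -0.3933] rows 9.3 per row [ 0.025  0.013 -0.014] [ 0.1025  0.0182 -0.0393]
d cm [ 0.25  0.13 -0.14] rv [ 1.5092  0.2715 -0.5723] rows 13.6 per row [ 0.018  0.01  -0.01 ] [ 0.1078  0.0194 -0.0409]
```

Call:
{"fn": "send_rows", "kwargs": {
  "series": [
    {"dx":0,"dy":0,"dz":0,"wx":0.11,"wy":0.02,"wz":-0.041,"fingers":140},
    {"dx":0,"dy":0,"dz":0,"wx":0.11,"wy":0.02,"wz":-0.041,"fingers":140},
    {"dx":0,"dy":0,"dz":0,"wx":0.11,"wy":0.02,"wz":-0.041,"fingers":140},
    {"dx":0,"dy":0,"dz":0,"wx":0.11,"wy":0.02,"wz":-0.041,"fingers":140},
    {"dx":0,"dy":0,"dz":0,"wx":0.11,"wy":0.02,"wz":-0.041,"fingers":140},
    {"dx":0,"dy":0,"dz":0,"wx":0.11,"wy":0.02,"wz":-0.041,"fingers":140},
    {"dx":0,"dy":0,"dz":0,"wx":0.11,"wy":0.02,"wz":-0.041,"fingers":140},
    {"dx":0,"dy":0,"dz":0,"wx":0.11,"wy":0.02,"wz":-0.041,"fingers":140},
    {"dx":0,"dy":0,"dz":0,"wx":0.11,"wy":0.02,"wz":-0.041,"fingers":140},
    {"dx":0,"dy":0,"dz":0,"wx":0.11,"wy":0.02,"wz":-0.041,"fingers":140},
    {"dx":0,"dy":0,"dz":0,"wx":0.11,"wy":0.02,"wz":-0.041,"fingers":140},
    {"dx":0,"dy":0,"dz":0,"wx":0.11,"wy":0.02,"wz":-0.041,"fingers":140},
    {"dx":0,"dy":0,"dz":0,"wx":0.11,"wy":0.02,"wz":-0.041,"fingers":140},
    {"dx":0,"dy":0,"dz":0,"wx":0.11,"wy":0.02,"wz":-0.041,"fingers":140},
    {"dx":0,"dy":0,"dz":0,"wx":0,"wy":0,"wz":0,"fingers":140},
    {"dx":0,"dy":0,"dz":0,"wx":0,"wy":0,"wz":0,"fingers":140},
    {"dx":0,"dy":0,"dz":0,"wx":0,"wy":0,"wz":0,"fingers":140},
    {"dx":0,"dy":0,"dz":0,"wx":0,"wy":0,"wz":0,"fingers":140}
  ]
}}

```text
t: 7.47
tool_pos: [0.6693, -0.1133, 0.2641]
orientation: [-0.582, 1.823, -0.155]
force: [-0.3, 0.2, -0.7]
opening: 0.0665
```

Run:
```python
from h import *
s=tool();print(s['q'].round(3))
for n in("wrist","scene","side"):cv2.imwrite(f"pics/{n}8.png",robot.read_camera(n)[:,:,::-1])
crop("pics/scene8.png","pics/scene8c.png",165,180,325,320,5)
crop("pics/side8.png","pics/side8c.png",195,115,315,235,5)
```

```text
t 7.47 tcp [ 0.6693 -0.1133  0.2641] z [ 0.925  0.182 -0.333] y [-0.311  0.868 -0.388] F [-0.3  0.2 -0.7] op 0.0665
[-0.656 -0.325  2.307  1.491  0.791  2.468]
```

View pics/scene8c.png

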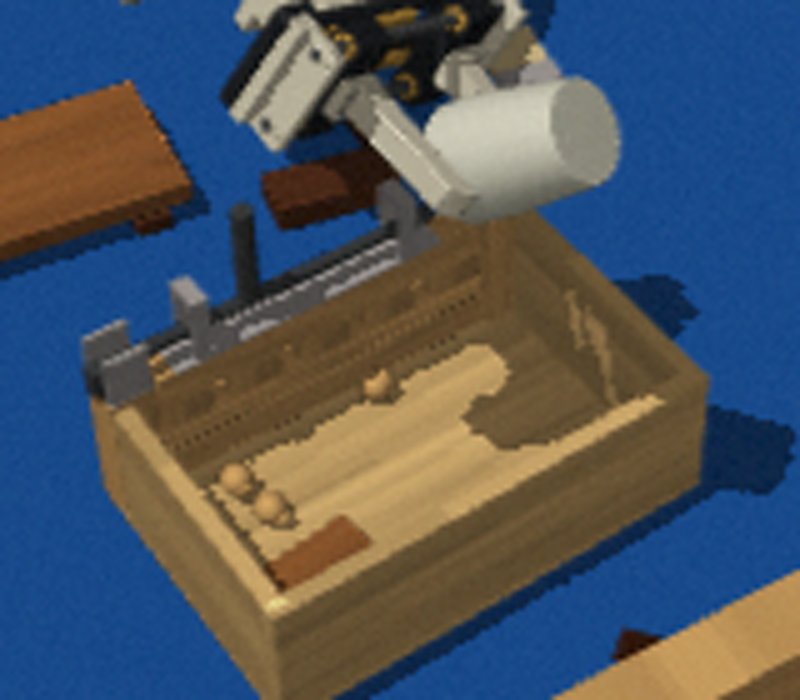

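View pics/side8c.png

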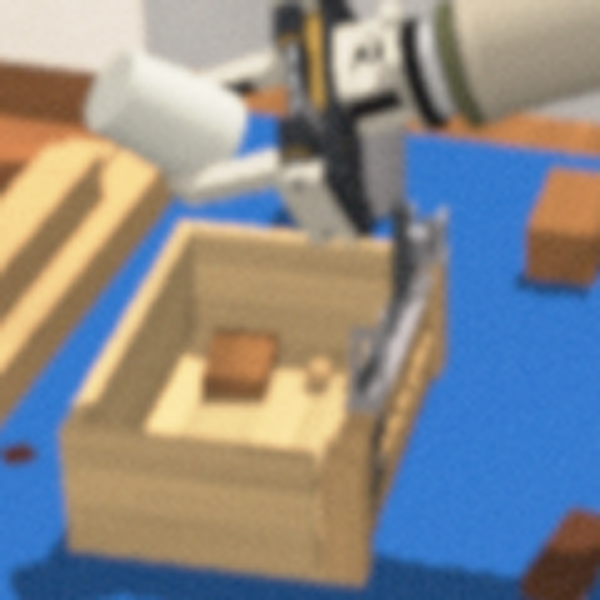

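View pics/wrist8.png

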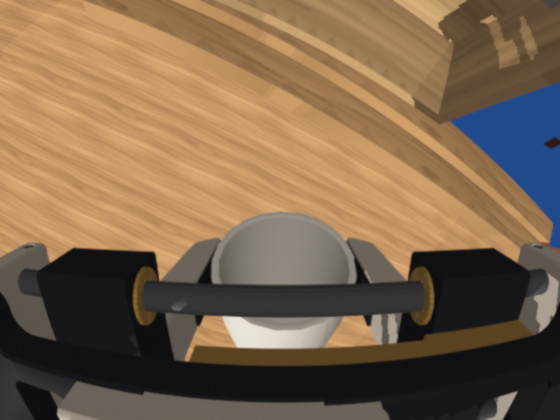

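All three knobs lie in the bin (scene crop at (238,480), (272,508), (380,383)) and the pot is empty. I roll it back.

Call:
{"fn": "send_rows", "kwargs": {
  "series": [
    {"dx":0,"dy":0,"dz":0.3,"wx":-0.112,"wy":-0.021,"wz":0.04,"fingers":140},
    {"dx":0,"dy":0,"dz":0.3,"wx":-0.112,"wy":-0.021,"wz":0.04,"fingers":140},
    {"dx":0,"dy":0,"dz":0.3,"wx":-0.112,"wy":-0.021,"wz":0.04,"fingers":140},
    {"dx":0,"dy":0,"dz":0.3,"wx":-0.112,"wy":-0.021,"wz":0.04,"fingers":140},
    {"dx":0,"dy":0,"dz":0,"wx":-0.112,"wy":-0.021,"wz":0.04,"fingers":140},
    {"dx":0,"dy":0,"dz":0,"wx":-0.112,"wy":-0.021,"wz":0.04,"fingers":140},
    {"dx":0,"dy":0,"dz":0,"wx":-0.112,"wy":-0.021,"wz":0.04,"fingers":140},
    {"dx":0,"dy":0,"dz":0,"wx":-0.112,"wy":-0.021,"wz":0.04,"fingers":140},
    {"dx":0,"dy":0,"dz":0,"wx":-0.112,"wy":-0.021,"wz":0.04,"fingers":140},
    {"dx":0,"dy":0,"dz":0,"wx":-0.112,"wy":-0.021,"wz":0.04,"fingers":140},
    {"dx":0,"dy":0,"dz":0,"wx":-0.112,"wy":-0.021,"wz":0.04,"fingers":140},
    {"dx":0,"dy":0,"dz":0,"wx":-0.112,"wy":-0.021,"wz":0.04,"fingers":140},
    {"dx":0,"dy":0,"dz":0,"wx":-0.112,"wy":-0.021,"wz":0.04,"fingers":140},
    {"dx":0,"dy":0,"dz":0,"wx":-0.112,"wy":-0.021,"wz":0.04,"fingers":140},
    {"dx":0,"dy":0,"dz":0,"wx":-0.112,"wy":-0.021,"wz":0.04,"fingers":140},
    {"dx":0,"dy":0,"dz":0,"wx":-0.112,"wy":-0.021,"wz":0.04,"fingers":140},
    {"dx":0,"dy":0,"dz":0,"wx":-0.112,"wy":-0.021,"wz":0.04,"fingers":140},
    {"dx":0,"dy":0,"dz":0,"wx":-0.112,"wy":-0.021,"wz":0.04,"fingers":140},
    {"dx":0,"dy":0,"dz":0,"wx":-0.112,"wy":-0.021,"wz":0.04,"fingers":140},
    {"dx":0,"dy":0,"dz":0,"wx":-0.112,"wy":-0.021,"wz":0.04,"fingers":140}
  ]
}}

```text
t: 9.28
tool_pos: [0.6695, -0.1115, 0.2766]
orientation: [-2.398, 0.048, -1.657]
force: [1.3, -1.1, -0.5]
opening: 0.0666
```

Run:
```python
from h import *
s=tool();print(s['q'].round(3))
# grasp-time tool orientation
Rg=R.from_rotvec([-1.724,-1.493,-1.011]).as_matrix()
print(Rg.round(3))
go([.4566,.2857,.15],Rg)
```

```text
t 9.28 tcp [ 0.6695 -0.1115  0.2766] z [ 0.927  0.166 -0.336] y [ 0.101 -0.974 -0.203] F [ 1.3 -1.1 -0.5] op 0.0666
[-0.64  -0.367  2.311  1.457  0.764  0.029]
[[ 0.061  0.988  0.143]
 [ 0.499 -0.154  0.853]
 [ 0.864  0.02  -0.503]]
d cm [-21.29  39.72 -12.66] rv [-0.3047 -0.0283  1.3197] rows 11.7 per row [-1.775  3.31  -1.055] [-0.0254 -0.0024  0.11  ]
```

Call:
{"fn": "send_rows", "kwargs": {
  "series": [
    {"dx":-1.8,"dy":3.3,"dz":0,"wx":-0.025,"wy":-0.002,"wz":0.11,"fingers":140},
    {"dx":-1.8,"dy":3.3,"dz":0,"wx":-0.025,"wy":-0.002,"wz":0.11,"fingers":140},
    {"dx":-1.8,"dy":3.3,"dz":0,"wx":-0.025,"wy":-0.002,"wz":0.11,"fingers":140},
    {"dx":-1.8,"dy":3.3,"dz":0,"wx":-0.025,"wy":-0.002,"wz":0.11,"fingers":140},
    {"dx":-1.8,"dy":3.3,"dz":0,"wx":-0.025,"wy":-0.002,"wz":0.11,"fingers":140},
    {"dx":-1.8,"dy":3.3,"dz":-0.5,"wx":-0.025,"wy":-0.002,"wz":0.11,"fingers":140},
    {"dx":-1.8,"dy":3.3,"dz":-1,"wx":-0.025,"wy":-0.002,"wz":0.11,"fingers":140},
    {"dx":-1.8,"dy":3.3,"dz":-1.5,"wx":-0.025,"wy":-0.002,"wz":0.11,"fingers":140},
    {"dx":-1.8,"dy":3.3,"dz":-1.5,"wx":-0.025,"wy":-0.002,"wz":0.11,"fingers":140},
    {"dx":-1.8,"dy":3.3,"dz":-1.5,"wx":-0.025,"wy":-0.002,"wz":0.11,"fingers":140},
    {"dx":-1.8,"dy":3.3,"dz":-1.5,"wx":-0.025,"wy":-0.002,"wz":0.11,"fingers":140},
    {"dx":-1.0,"dy":2.0,"dz":-1.5,"wx":-0.02,"wy":-0.002,"wz":0.06,"fingers":140}
  ]
}}

```text
t: 10.28
tool_pos: [0.4521, 0.2809, 0.1884]
orientation: [-1.712, -1.526, -1.026]
force: [0.2, -0.3, -0.8]
opening: 0.0666
```

Run:
```python
from h import *
s=tool();print(s['q'].round(3))
Rg=R.from_rotvec([-1.724,-1.493,-1.011]).as_matrix()
go([.4566,.2857,.0653],Rg)
for n in("wrist","side"):cv2.imwrite(f"pics/{n}9.png",robot.read_camera(n)[:,:,::-1])
```

```text
t 10.28 tcp [0.4521 0.2809 0.1884] z [ 0.146  0.85  -0.507] y [ 0.989 -0.141  0.048] F [ 0.2 -0.3 -0.8] op 0.0666
[-0.228 -0.199  2.229  1.065  1.391 -0.483]
d cm [  0.45   0.48 -12.31] rv [ 0.0095  0.0271 -0.0129] rows 3.1 per row [ 0.112  0.12  -3.077] [ 0.0024  0.0068 -0.0032]
```

View pics/side9.png

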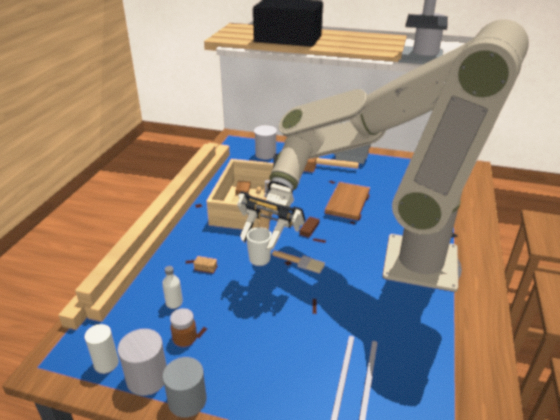

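Call:
{"fn": "send_rows", "kwargs": {
  "series": [
    {"dx":0.2,"dy":0.2,"dz":-3,"wx":0.005,"wy":0.014,"wz":-0.006,"fingers":140},
    {"dx":0.2,"dy":0.2,"dz":-3,"wx":0.005,"wy":0.013,"wz":-0.006,"fingers":140},
    {"dx":0,"dy":0,"dz":-2.5,"wx":0,"wy":0,"wz":0,"fingers":140},
    {"dx":0,"dy":0,"dz":-1.5,"wx":0,"wy":0,"wz":0,"fingers":140},
    {"dx":0,"dy":0,"dz":-0.5,"wx":0,"wy":0,"wz":0,"fingers":140},
    {"dx":0,"dy":0,"dz":0,"wx":0,"wy":0,"wz":0,"fingers":140}
  ]
}}

```text
t: 10.88
tool_pos: [0.4598, 0.2843, 0.0827]
orientation: [-1.725, -1.495, -1.021]
force: [0.9, 0.1, -1.1]
opening: 0.0667
```

Run:
```python
from h import *
s=tool()
Rg=R.from_rotvec([-1.724,-1.493,-1.011]).as_matrix()
go([.4566,.2857,.0653],Rg)
```

```text
t 10.88 tcp [0.4598 0.2843 0.0827] z [ 0.149  0.852 -0.501] y [ 0.987 -0.157  0.027] F [ 0.9  0.1 -1.1] op 0.0667
d cm [-0.32  0.14 -1.74] rv [-0.0002  0.0078  0.0032] rows 0.4 per row [-0.317  0.144 -1.736] [-0.0002  0.0078  0.0032]
```

Call:
{"fn": "send_rows", "kwargs": {
  "series": [
    {"dx":0,"dy":0,"dz":-1.0,"wx":0,"wy":0.004,"wz":0,"fingers":140},
    {"dx":0,"dy":0,"dz":-0.6,"wx":0,"wy":0.004,"wz":0,"fingers":140},
    {"dx":0,"dy":0,"dz":-0.3,"wx":0,"wy":0,"wz":0,"fingers":140},
    {"dx":0,"dy":0,"dz":0,"wx":0,"wy":0,"wz":0,"fingers":140}
  ]
}}

```text
t: 11.22
tool_pos: [0.4635, 0.2825, 0.0672]
orientation: [-1.728, -1.491, -1.02]
force: [-0.3, 0.5, -1.2]
opening: 0.0666
```

Run:
```python
from h import *
s=tool()
Rg=R.from_rotvec([-1.724,-1.493,-1.011]).as_matrix()
go([.4566,.2857,.0653],Rg)
cv2.imwrite(f"pics/side10.png",robot.read_camera("side")[:,:,::-1]);crop("pics/side10.png","pics/side10c.png",210,200,310,300,6)
```

```text
t 11.22 tcp [0.4635 0.2825 0.0672] z [ 0.151  0.852 -0.501] y [ 0.987 -0.161  0.024] F [-0.3  0.5 -1.2] op 0.0666
d cm [-0.69  0.32 -0.19] rv [-0.0008  0.0051  0.0069] rows 0.2 per row [-0.689  0.323 -0.185] [-0.0008  0.0051  0.0069]
```

View pics/side10c.png

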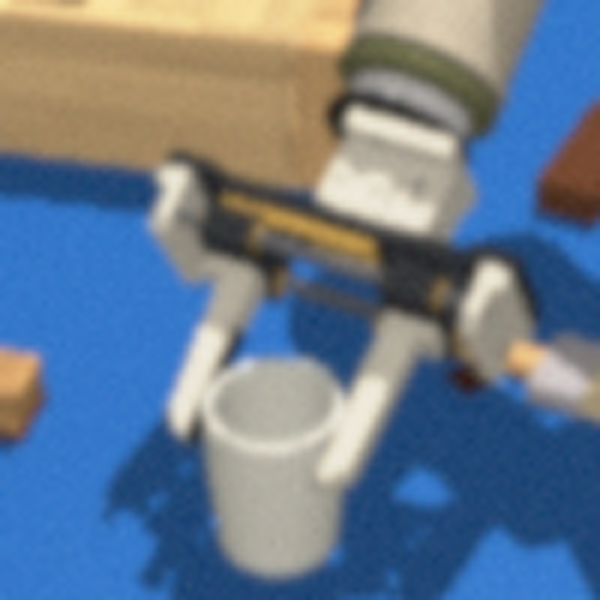

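Call:
{"fn": "send_rows", "kwargs": {
  "series": [
    {"dx":0,"dy":0,"dz":-0.2,"wx":0,"wy":0.005,"wz":0,"fingers":140},
    {"dx":0,"dy":0,"dz":-0.2,"wx":0,"wy":0,"wz":0,"fingers":140},
    {"dx":0,"dy":0,"dz":0,"wx":0,"wy":0,"wz":0,"fingers":140}
  ]
}}

```text
t: 11.52
tool_pos: [0.4652, 0.2821, 0.0653]
orientation: [-1.729, -1.49, -1.019]
force: [-0.1, 0.7, -0.8]
opening: 0.0664
```

Call:
{"fn": "send_rows", "kwargs": {
  "series": [
    {"dx":0,"dy":0,"dz":-0.3,"wx":0,"wy":0,"wz":0,"fingers":140},
    {"dx":0,"dy":0,"dz":0,"wx":0,"wy":0,"wz":0,"fingers":140}
  ]
}}

```text
t: 11.68
tool_pos: [0.4656, 0.2832, 0.065]
orientation: [-1.724, -1.489, -1.023]
force: [0.2, -0.2, -1.4]
opening: 0.0665
```

Call:
{"fn": "send_rows", "kwargs": {
  "series": [
    {"dx":0,"dy":0,"dz":-0.4,"wx":0,"wy":0,"wz":0,"fingers":140},
    {"dx":0,"dy":0,"dz":-0.3,"wx":0,"wy":0,"wz":0,"fingers":140}
  ]
}}

```text
t: 11.85
tool_pos: [0.4663, 0.2852, 0.0637]
orientation: [-1.711, -1.487, -1.03]
force: [-9.7, -6.6, 22.7]
opening: 0.0662
```

Contact (22 N up), so it is on the table. I ease off slightly and open.

Call:
{"fn": "send_rows", "kwargs": {
  "series": [
    {"dx":0,"dy":0,"dz":0.05,"wx":0,"wy":0,"wz":0,"fingers":110},
    {"dx":0,"dy":0,"dz":0,"wx":0,"wy":0,"wz":0,"fingers":0},
    {"dx":0,"dy":0,"dz":0,"wx":0,"wy":0,"wz":0,"fingers":0},
    {"dx":0,"dy":0,"dz":0,"wx":0,"wy":0,"wz":0,"fingers":0},
    {"dx":0,"dy":0,"dz":0,"wx":0,"wy":0,"wz":0,"fingers":0}
  ]
}}

```text
t: 12.27
tool_pos: [0.4671, 0.2853, 0.0646]
orientation: [-1.71, -1.488, -1.032]
force: [-0.4, 0.3, 0.8]
opening: 0.0882
```

Run:
```python
from h import *
s=tool()
cv2.imwrite(f"pics/w11.png",robot.read_camera("wrist")[:,:,::-1])
```

```text
t 12.27 tcp [0.4671 0.2853 0.0646] z [ 0.149  0.86  -0.487] y [ 0.988 -0.155  0.029] F [-0.4  0.3  0.8] op 0.0882
```

View pics/w11.png

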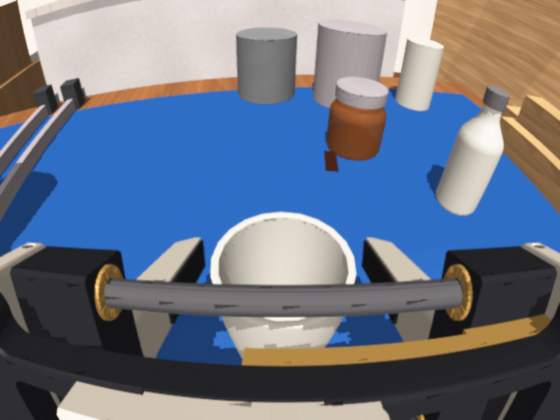

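Pot released, standing upright and centred between the open fingers. I back out along the tool axis.

Call:
{"fn": "send_rows", "kwargs": {
  "series": [
    {"dx":-0.5,"dy":-2.6,"dz":1.5,"wx":0,"wy":0,"wz":0,"fingers":0},
    {"dx":-0.5,"dy":-2.6,"dz":1.5,"wx":0,"wy":0,"wz":0,"fingers":0},
    {"dx":-0.5,"dy":-2.6,"dz":1.5,"wx":0,"wy":0,"wz":0,"fingers":0},
    {"dx":-0.5,"dy":-2.6,"dz":1.5,"wx":0,"wy":0,"wz":0,"fingers":0},
    {"dx":0,"dy":-2.0,"dz":3,"wx":0,"wy":0,"wz":0,"fingers":0},
    {"dx":0,"dy":-1.0,"dz":3,"wx":0,"wy":0,"wz":0,"fingers":0}
  ]
}}

```text
t: 12.82
tool_pos: [0.4382, 0.1503, 0.1816]
orientation: [-1.709, -1.48, -1.014]
force: [1.2, 0.0, 0.2]
opening: 0.0932
```

Run:
```python
from h import *
s=tool();print(s['q'].round(3))
for n in ("scene","side"):cv2.imwrite(f"pics/{n}12.png",robot.read_camera(n)[:,:,::-1])
def down(yaw): 
    c,si=np.cos(yaw),np.sin(yaw);y=np.array([c,si,0]);z=np.array([0,0,-1.]);return np.column_stack([np.cross(y,z),y,z])
for yaw in (.07,):
    T=down(yaw);P=np.array([.53,-.32,.32]);go(P,T);print(ik(P,T,s['q']));print(ik(P,T,[-.5,-.1,1.6,0,1.6,-.5]))
    P=np.array([.53,-.21,.151]);print(ik(P,T,[-.5,-.1,1.6,0,1.6,-.5]))
crop("pics/scene12.png","pics/scene12c.png",170,205,310,320,5)
crop("pics/side12.png","pics/side12c.png",190,140,310,305,4)
```

```text
t 12.82 tcp [0.4382 0.1503 0.1816] z [ 0.137  0.862 -0.488] y [ 0.989 -0.15   0.012] F [1.2 0.  0.2] op 0.0932
[-0.546 -0.094  2.165  0.942  1.627 -0.636]
d cm [  8.88 -46.94  13.51] rv [-1.0594  0.062   0.1886] rows 12.4 per row [ 0.683 -3.611  1.039] [-0.0815  0.0048  0.0145]
(array([-6.25983188e-01,  1.64334389e-01,  1.26817439e+00,  1.86152040e-13,
        1.70908388e+00, -6.95983188e-01]), np.float64(5.6680286595955666e-12))
(array([-6.25983188e-01,  1.64334389e-01,  1.26817439e+00,  5.83258560e-13,
        1.70908388e+00, -6.95983188e-01]), np.float64(1.1270111675962072e-11))
(array([-4.67180976e-01,  9.11781240e-02,  1.65491064e+00,  1.50309825e-14,
        1.39550389e+00, -5.37180976e-01]), np.float64(6.536015781737225e-13))
```

View pics/side12c.png

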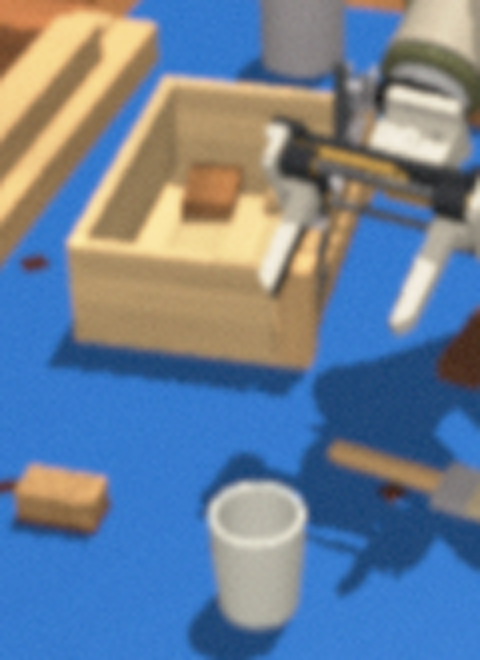

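View pics/scene12.png

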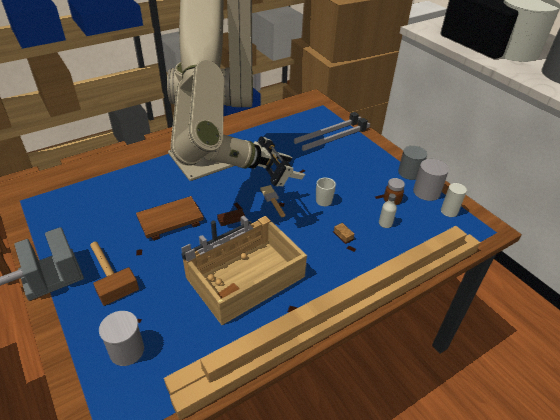

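Pot stands upright and free at scene (325,191) / side crop (257,555). I rise and swing to a downward pose past the pin to look at it.

Call:
{"fn": "send_rows", "kwargs": {
  "series": [
    {"dx":0,"dy":-0.5,"dz":3.5,"wx":-0.08,"wy":0.005,"wz":0.015,"fingers":0},
    {"dx":0,"dy":-1,"dz":3.5,"wx":-0.08,"wy":0.005,"wz":0.015,"fingers":0},
    {"dx":0.5,"dy":-2.5,"dz":3,"wx":-0.08,"wy":0.005,"wz":0.015,"fingers":0},
    {"dx":0.8,"dy":-3.6,"dz":1.5,"wx":-0.08,"wy":0.005,"wz":0.015,"fingers":0},
    {"dx":0.8,"dy":-3.9,"dz":0.7,"wx":-0.08,"wy":0.005,"wz":0.015,"fingers":0},
    {"dx":0.8,"dy":-3.9,"dz":0.5,"wx":-0.08,"wy":0.005,"wz":0.015,"fingers":0},
    {"dx":0.8,"dy":-3.9,"dz":0.3,"wx":-0.08,"wy":0.005,"wz":0.015,"fingers":0},
    {"dx":0.8,"dy":-3.9,"dz":0.3,"wx":-0.08,"wy":0.005,"wz":0.015,"fingers":0},
    {"dx":0.8,"dy":-3.9,"dz":0,"wx":-0.08,"wy":0.005,"wz":0.015,"fingers":0},
    {"dx":0.8,"dy":-3.9,"dz":0,"wx":-0.08,"wy":0.005,"wz":0.015,"fingers":0},
    {"dx":0.8,"dy":-3.9,"dz":0,"wx":-0.08,"wy":0.005,"wz":0.015,"fingers":0},
    {"dx":0.8,"dy":-3.9,"dz":0,"wx":-0.08,"wy":0.005,"wz":0.015,"fingers":0},
    {"dx":0.8,"dy":-3.9,"dz":0,"wx":-0.08,"wy":0.005,"wz":0.01,"fingers":0}
  ]
}}

```text
t: 14.0
tool_pos: [0.525, -0.2891, 0.3126]
orientation: [-2.152, -2.285, 0.046]
force: [0.2, 0.3, -0.7]
opening: 0.0932
```

```bash
cat >> h.py <<'E'
def down(yaw): 
    c,si=np.cos(yaw),np.sin(yaw);y=np.array([c,si,0]);z=np.array([0,0,-1.]);return np.column_stack([np.cross(y,z),y,z])
E
python3 - <<'E'
from h import *
import pickle
s=tool();print(s['q'].round(3))
cv2.imwrite("pics/w13.png",robot.read_camera("wrist")[:,:,::-1]);pickle.dump(s,open("w13.pkl","wb"))
go([.53,-.32,.32],down(.07))
E
```

```text
t 14.0 tcp [ 0.525  -0.2891  0.3126] z [-0.022 -0.02  -1.   ] y [ 0.998  0.06  -0.023] F [ 0.2  0.3 -0.7] op 0.0932
[-0.571  0.12   1.331 -0.029  1.699 -0.635]
d cm [ 0.45 -2.62  0.82] rv [ 0.0281 -0.0221  0.0109] rows 0.7 per row [ 0.45  -2.617  0.824] [ 0.0281 -0.0221  0.0109]
```

View pics/w13.png

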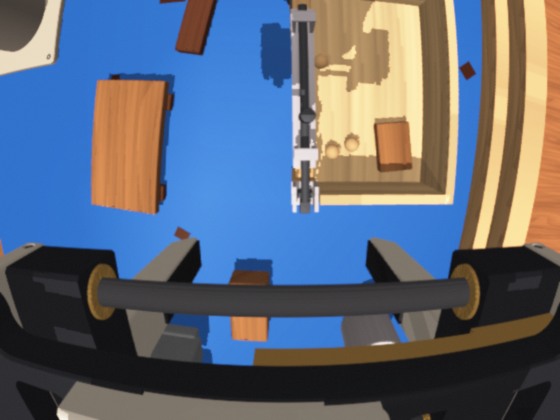

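Run:
```python
from h import *
crop("pics/w13.png","pics/w13c.png",270,0,370,220,3)
crop("pics/w13.png","pics/w13d.png",280,80,340,220,5)
crop("pics/scene12.png","pics/scene12d.png",175,205,275,285,8)
```

```text
(no output)
```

View pics/w13d.png

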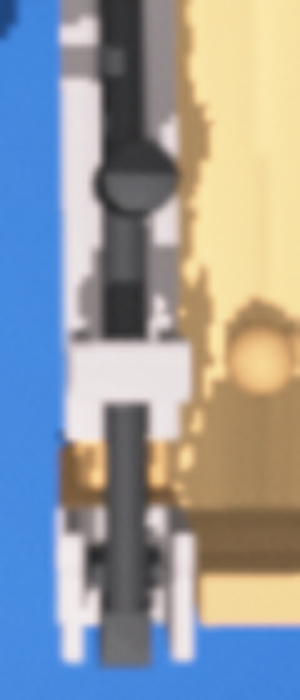

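View pics/scene12d.png

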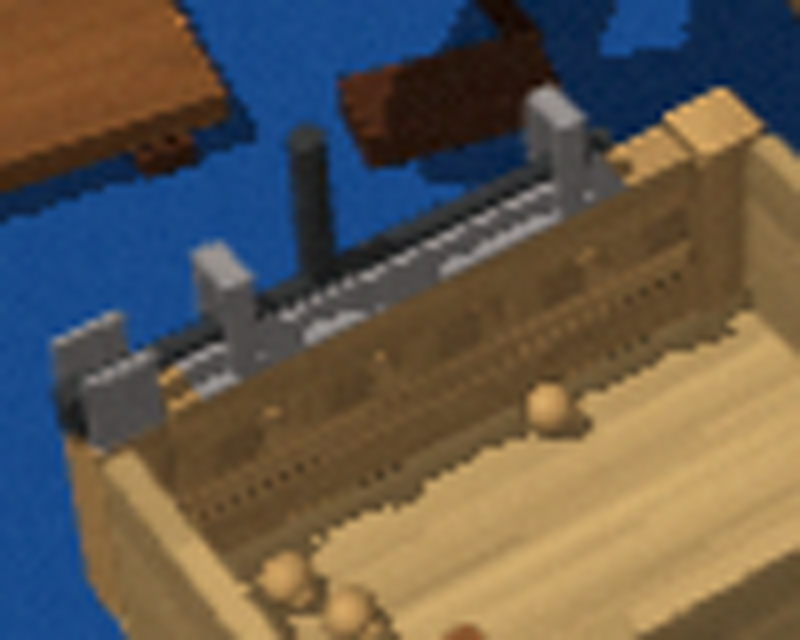

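The pin's top disc in the wrist view is centred at about (307.4,115), about 17 px wide. The bin's back -y corner is at about (452,203).

Run:
```python
from h import *
import pickle
s=pickle.load(open("w13.pkl","rb"))
w=onz("wrist",307.4,115,.192,s);sc=onz("scene",175+307/8,205+133/8,.192)
print("pin wrist",w,"scene",sc,"side",onz("side",275.3,155.8,.192))
print(tri([ray("wrist",307.4,115,s),ray("scene",175+307/8,205+133/8)]))
a=onz("wrist",453,204,.1,s);b=onz("wrist",458,5,.1,s);c=onz("wrist",318,203,.1,s)
print(a,b,c,"yaw",np.arctan2(-(b-a)[0],(b-a)[1]),np.arctan2((a-c)[1],(a-c)[0]))
# bolt line
p=onz("wrist",280+125/5,80+630/5,.11,s);q=onz("wrist",305,12,.11,s);print(p,q,np.arctan2(-(q-p)[0],(q-p)[1]))
```

```text
pin wrist [ 0.53855026 -0.21035671  0.192     ] scene [ 0.54252779 -0.2102846   0.192     ] side [ 0.53205984 -0.20218398  0.192     ]
(array([ 0.53897831, -0.2095636 ,  0.18854569]), [np.float64(0.0007299791548686505), np.float64(0.0007299791548687045)])
[ 0.74191786 -0.29884377  0.1       ] [ 0.72810506 -0.03693103  0.1       ] [ 0.56331331 -0.31012967  0.1       ] yaw 0.05268936659776401 0.06310539219752427
[ 0.54743258 -0.31233128  0.11      ] [ 0.53285708 -0.08673326  0.11      ] 0.0645185835525486
```

Call:
{"fn": "send_rows", "kwargs": {
  "series": [
    {"dx":0.4,"dy":2.7,"dz":0,"wx":0.014,"wy":-0.011,"wz":0,"fingers":140},
    {"dx":0.5,"dy":2.8,"dz":-1,"wx":0.014,"wy":-0.011,"wz":0,"fingers":140},
    {"dx":0.4,"dy":2.4,"dz":-2,"wx":0,"wy":0,"wz":0,"fingers":140},
    {"dx":0,"dy":0,"dz":-1.5,"wx":0,"wy":0,"wz":0,"fingers":140},
    {"dx":0,"dy":0,"dz":0,"wx":0,"wy":0,"wz":0,"fingers":140}
  ]
}}

```text
t: 14.47
tool_pos: [0.5401, -0.2128, 0.2592]
orientation: [-2.15, -2.285, 0.001]
force: [-0.2, -0.5, -1.2]
opening: 0.0641
```

Run:
```python
from h import *
s=tool();go([.5385,-.210,.15],down(.06))
```

```text
t 14.47 tcp [ 0.5401 -0.2128  0.2592] z [-0.004  0.002 -1.   ] y [ 0.998  0.061 -0.003] F [-0.2 -0.5 -1.2] op 0.0641
d cm [ -0.16   0.28 -10.92] rv [-0.0024 -0.0036 -0.001 ] rows 2.7 per row [-0.052  0.094 -3.64 ] [-0.0008 -0.0012 -0.0003]
```

Call:
{"fn": "send_rows", "kwargs": {
  "series": [
    {"dx":-0.15,"dy":0.3,"dz":-1.5,"wx":0,"wy":0,"wz":0,"fingers":140},
    {"dx":0,"dy":0,"dz":-2.5,"wx":0,"wy":0,"wz":0,"fingers":140},
    {"dx":0,"dy":0,"dz":-2,"wx":0,"wy":0,"wz":0,"fingers":140},
    {"dx":0,"dy":0,"dz":0,"wx":0,"wy":0,"wz":0,"fingers":140}
  ]
}}

```text
t: 14.8
tool_pos: [0.5388, -0.2081, 0.1966]
orientation: [-2.144, -2.288, 0.001]
force: [-1.3, -0.8, -1.1]
opening: 0.0426
```

Run:
```python
from h import *
s=tool();go([.5385,-.210,.15],down(.06))
cv2.imwrite("pics/side14.png",robot.read_camera("side")[:,:,::-1]);crop("pics/side14.png","pics/side14c.png",220,110,320,210,6)
cv2.imwrite("pics/w14.png",robot.read_camera("wrist")[:,:,::-1])
```

```text
t 14.8 tcp [ 0.5388 -0.2081  0.1966] z [-0.005  0.004 -1.   ] y [ 0.998  0.065 -0.004] F [-1.3 -0.8 -1.1] op 0.0426
d cm [-0.03 -0.19 -4.66] rv [-0.0038 -0.0045 -0.0053] rows 1.2 per row [-0.013 -0.096 -2.332] [-0.0019 -0.0023 -0.0027]
```

View pics/side14c.png

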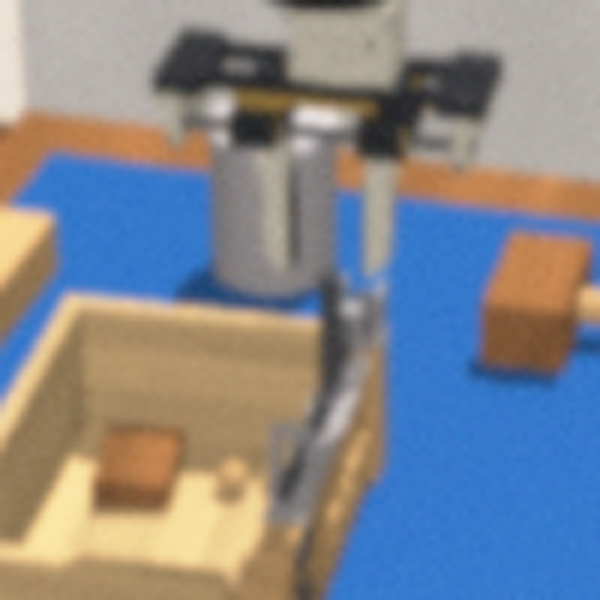

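View pics/w14.png

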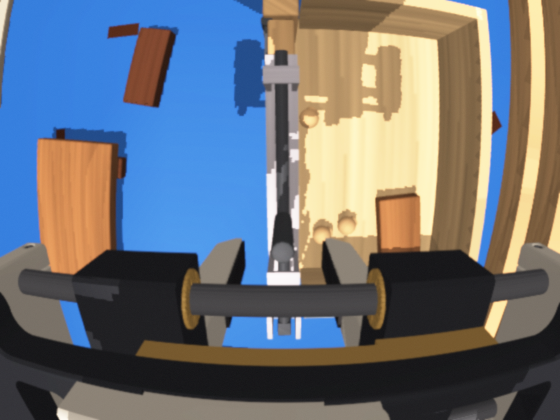

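The pin top at (283,252) is centred between the fingers. I descend onto it.

Call:
{"fn": "send_rows", "kwargs": {
  "series": [
    {"dx":0,"dy":-0.2,"dz":-2,"wx":0,"wy":0,"wz":0,"fingers":140},
    {"dx":0,"dy":0,"dz":-2,"wx":0,"wy":0,"wz":0,"fingers":140},
    {"dx":0,"dy":0,"dz":-1,"wx":0,"wy":0,"wz":0,"fingers":140},
    {"dx":0,"dy":0,"dz":0,"wx":0,"wy":0,"wz":0,"fingers":140}
  ]
}}

```text
t: 15.23
tool_pos: [0.5448, -0.2138, 0.1586]
orientation: [2.141, 2.285, 0.007]
force: [-0.3, -0.3, -0.7]
opening: 0.0423
```

Run:
```python
from h import *
s=tool();go([.5385,-.210,.15],down(.06))
robot.read_camera
im=robot.read_camera("wrist");cv2.imwrite("pics/w15.png",im[:,:,::-1])
im=robot.read_camera("side");cv2.imwrite("pics/side15.png",im[:,:,::-1]);crop("pics/side15.png","pics/side15c.png",220,110,320,210,6)
```

```text
t 15.23 tcp [ 0.5448 -0.2138  0.1586] z [ 0.011 -0.004 -1.   ] y [0.998 0.065 0.01 ] F [-0.3 -0.3 -0.7] op 0.0423
d cm [-0.63  0.38 -0.86] rv [ 0.0037  0.0107 -0.0049] rows 0.3 per row [-0.627  0.379 -0.862] [ 0.0037  0.0107 -0.0049]
```

View pics/w15.png

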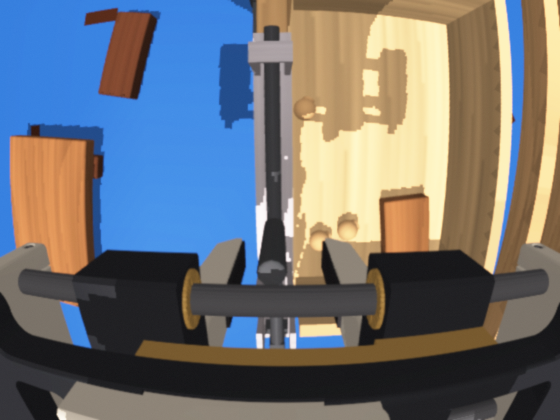

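View pics/side15c.png

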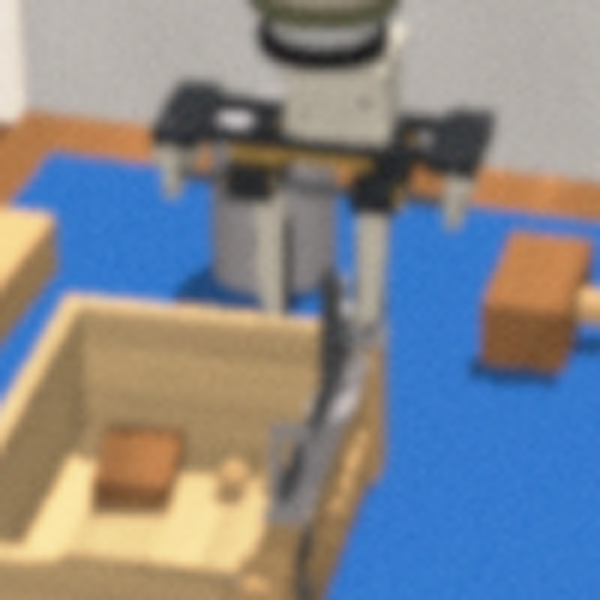

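Call:
{"fn": "send_rows", "kwargs": {
  "series": [
    {"dx":-0.6,"dy":0.4,"dz":-0.8,"wx":0.004,"wy":0.01,"wz":-0.005,"fingers":140},
    {"dx":-0.1,"dy":0,"dz":-0.1,"wx":0,"wy":0,"wz":0,"fingers":140}
  ]
}}

```text
t: 15.5
tool_pos: [0.5399, -0.2108, 0.1546]
orientation: [2.15, 2.282, 0.004]
force: [-0.1, 0.5, -1.0]
opening: 0.0422
```

Run:
```python
from h import *
s0=dict(tool_pos=np.array([.5448,-.2138,.1586]),orientation=np.array([2.141,2.285,.007]))
print(onz("wrist",272,265,.192,s0))
s=tool();go([.5385,-.210,.15],down(.06))
```

```text
[ 0.53900298 -0.2055001   0.192     ]
t 15.5 tcp [ 0.5399 -0.2108  0.1546] z [ 0.006 -0.002 -1.   ] y [0.998 0.059 0.006] F [-0.1  0.5 -1. ] op 0.0422
d cm [-0.14  0.08 -0.46] rv [0.0024 0.0061 0.0007] rows 0.1 per row [-0.136  0.075 -0.457] [0.0024 0.0061 0.0007]
```

Call:
{"fn": "send_rows", "kwargs": {
  "newtons": 15,
  "series": [
    {"dx":-0.2,"dy":0.35,"dz":-0.5,"wx":0,"wy":0.005,"wz":0,"fingers":140},
    {"dx":0,"dy":0,"dz":0,"wx":0,"wy":0,"wz":0,"fingers":255},
    {"dx":0,"dy":0,"dz":0,"wx":0,"wy":0,"wz":0,"fingers":255},
    {"dx":0,"dy":0,"dz":0,"wx":0,"wy":0,"wz":0,"fingers":255},
    {"dx":0,"dy":0,"dz":0,"wx":0,"wy":0,"wz":0,"fingers":255},
    {"dx":0,"dy":0,"dz":0,"wx":0,"wy":0,"wz":0,"fingers":255}
  ]
}}

```text
t: 16.0
tool_pos: [0.5384, -0.2069, 0.1514]
orientation: [2.151, 2.283, -0.001]
force: [-3.4, -1.0, -1.2]
opening: 0.014
```

Run:
```python
from h import *
s=tool()
for n in("wrist",):cv2.imwrite(f"pics/{n}16.png",robot.read_camera(n)[:,:,::-1])
```

```text
t 16.0 tcp [ 0.5384 -0.2069  0.1514] z [ 0.003 -0.004 -1.   ] y [0.998 0.06  0.003] F [-3.4 -1.  -1.2] op 0.014
```

View pics/wrist16.png

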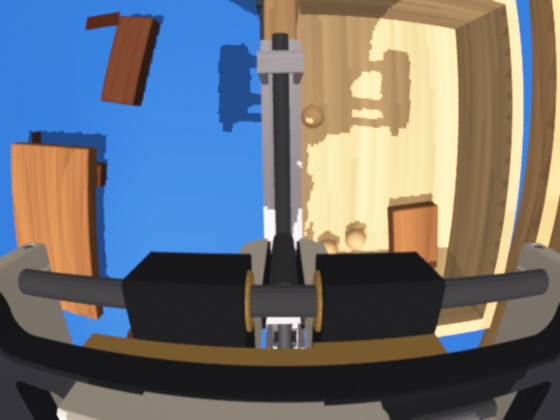

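The opening reads 14.0 mm, so the pin is gripped. I lift it with a firmer grip.

Call:
{"fn": "send_rows", "kwargs": {
  "newtons": 35,
  "series": [
    {"dx":0,"dy":0,"dz":0,"wx":0,"wy":0,"wz":0,"fingers":255},
    {"dx":0,"dy":0,"dz":0.5,"wx":0,"wy":0,"wz":0,"fingers":255},
    {"dx":0,"dy":0,"dz":0.5,"wx":0,"wy":0,"wz":0,"fingers":255},
    {"dx":0,"dy":0,"dz":0.2,"wx":0,"wy":0,"wz":0,"fingers":255}
  ]
}}

```text
t: 16.38
tool_pos: [0.5385, -0.2067, 0.1631]
orientation: [2.151, 2.284, -0.0]
force: [2.1, 0.8, -3.0]
opening: 0.0139
```

Run:
```python
from h import *
s=tool()
```

```text
t 16.38 tcp [ 0.5385 -0.2067  0.1631] z [ 0.003 -0.003 -1.   ] y [0.998 0.06  0.003] F [ 2.1  0.8 -3. ] op 0.0139
```

Call:
{"fn": "send_rows", "kwargs": {
  "series": [
    {"dx":0,"dy":0,"dz":0.2,"wx":0,"wy":0,"wz":0,"fingers":255},
    {"dx":-0.02,"dy":0.4,"dz":0.0,"wx":0,"wy":0,"wz":0,"fingers":255},
    {"dx":-0.03,"dy":0.5,"dz":0,"wx":0,"wy":0,"wz":0,"fingers":255},
    {"dx":-0.03,"dy":0.5,"dz":0,"wx":0,"wy":0,"wz":0,"fingers":255}
  ]
}}

```text
t: 16.72
tool_pos: [0.5376, -0.1934, 0.1664]
orientation: [2.152, 2.281, -0.002]
force: [1.7, -1.0, -1.8]
opening: 0.0132
```

Run:
```python
from h import *
s=tool()
```

```text
t 16.72 tcp [ 0.5376 -0.1934  0.1664] z [ 0.003 -0.005 -1.   ] y [0.998 0.058 0.003] F [ 1.7 -1.  -1.8] op 0.0132
```

Run:
```python
from h import *
s=tool()
for n in("wrist","scene"):cv2.imwrite(f"pics/{n}17.png",robot.read_camera(n)[:,:,::-1])
crop("pics/scene17.png","pics/scene17c.png",170,170,280,270,7)
crop("pics/wrist17.png","pics/wrist17c.png",210,180,360,360,4)
```

```text
t 16.72 tcp [ 0.5376 -0.1934  0.1664] z [ 0.003 -0.005 -1.   ] y [0.998 0.058 0.003] F [ 1.7 -1.  -1.8] op 0.0132
```

View pics/scene17c.png

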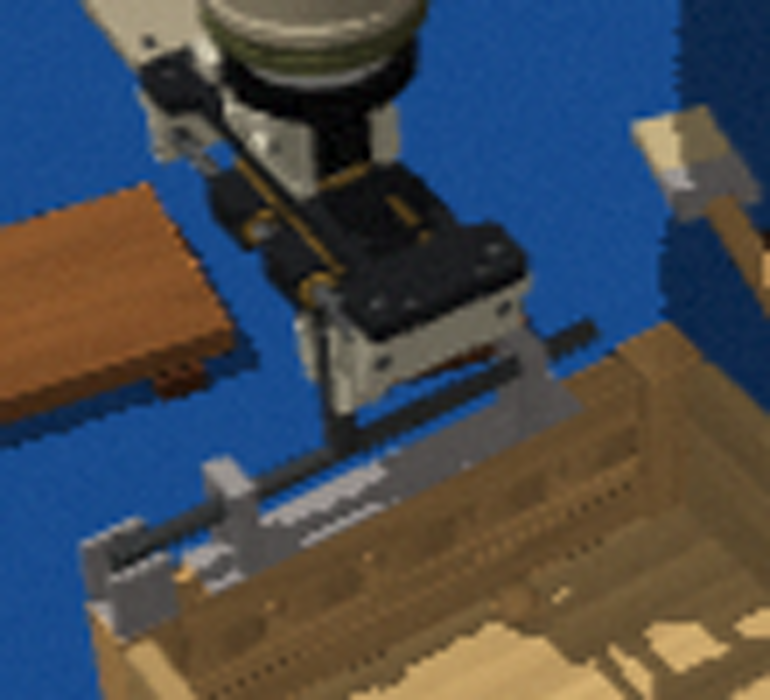

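View pics/wrist17c.png

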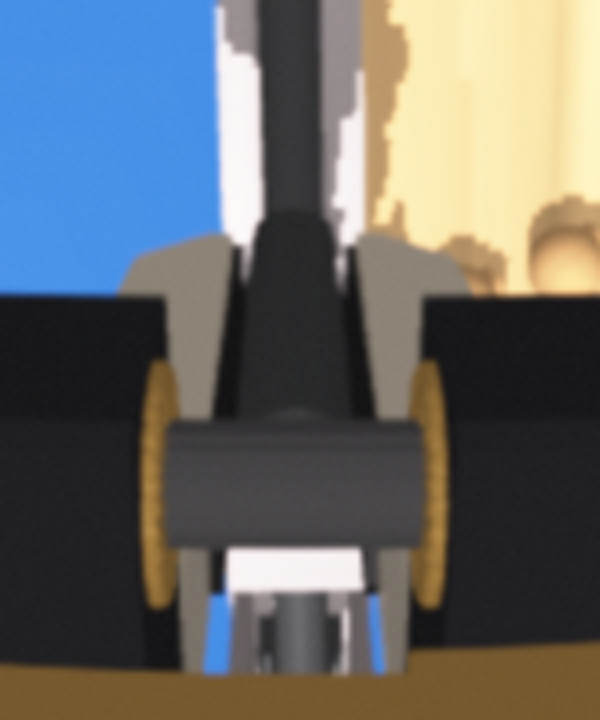

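The scene shows the bolt lifted level over the guides, with its tail extended past the rear guide. I keep drawing.

Call:
{"fn": "send_rows", "kwargs": {
  "newtons": 50,
  "series": [
    {"dx":-0.03,"dy":0.5,"dz":0,"wx":0,"wy":0,"wz":0,"fingers":255},
    {"dx":-0.03,"dy":0.5,"dz":0,"wx":0,"wy":0,"wz":0,"fingers":255},
    {"dx":-0.03,"dy":0.5,"dz":0,"wx":0,"wy":0,"wz":0,"fingers":255}
  ]
}}

```text
t: 17.07
tool_pos: [0.5363, -0.1768, 0.1659]
orientation: [2.152, 2.283, -0.002]
force: [1.0, -1.1, -1.6]
opening: 0.0133
```

Run:
```python
from h import *
s=tool()
for n in("scene",):cv2.imwrite(f"pics/{n}18.png",robot.read_camera(n)[:,:,::-1])
crop("pics/scene18.png","pics/scene18c.png",170,170,280,270,7)
```

```text
t 17.07 tcp [ 0.5363 -0.1768  0.1659] z [ 0.003 -0.004 -1.   ] y [0.998 0.059 0.002] F [ 1.  -1.1 -1.6] op 0.0133
```

View pics/scene18c.png

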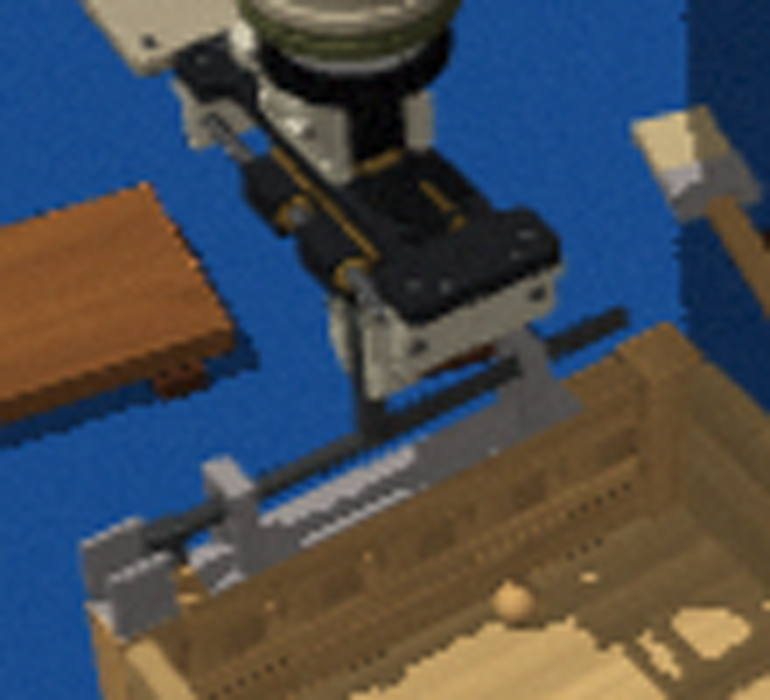

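Call:
{"fn": "send_rows", "kwargs": {
  "series": [
    {"dx":-0.03,"dy":0.5,"dz":0,"wx":0,"wy":0,"wz":0,"fingers":255},
    {"dx":-0.03,"dy":0.5,"dz":0,"wx":0,"wy":0,"wz":0,"fingers":255},
    {"dx":-0.03,"dy":0.5,"dz":0,"wx":0,"wy":0,"wz":0,"fingers":255}
  ]
}}

```text
t: 17.37
tool_pos: [0.5351, -0.1598, 0.1657]
orientation: [2.152, 2.283, -0.002]
force: [0.5, -1.5, -2.3]
opening: 0.0131
```

Run:
```python
from h import *
s=tool()
for n in("scene",):cv2.imwrite(f"pics/{n}19.png",robot.read_camera(n)[:,:,::-1])
crop("pics/scene19.png","pics/scene19c.png",170,170,280,270,7)
h=np.array([.5174,-.0426]);p=s["tool_pos"][:2]-h
print("rel hinge",p)
for th in np.arange(0,.36,.05):
    c,si=np.cos(-th),np.sin(-th);print(round(th,2),(h+[c*p[0]-si*p[1],si*p[0]+c*p[1]]).round(4))
```

```text
t 17.37 tcp [ 0.5351 -0.1598  0.1657] z [ 0.002 -0.004 -1.   ] y [0.998 0.059 0.002] F [ 0.5 -1.5 -2.3] op 0.0131
rel hinge [ 0.01768747 -0.11717214]
0.0 [ 0.5351 -0.1598]
0.05 [ 0.5292 -0.1605]
0.1 [ 0.5233 -0.161 ]
0.15 [ 0.5174 -0.1611]
0.2 [ 0.5115 -0.161 ]
0.25 [ 0.5055 -0.1605]
0.3 [ 0.4997 -0.1598]
0.35 [ 0.4938 -0.1587]
```

View pics/scene19c.png

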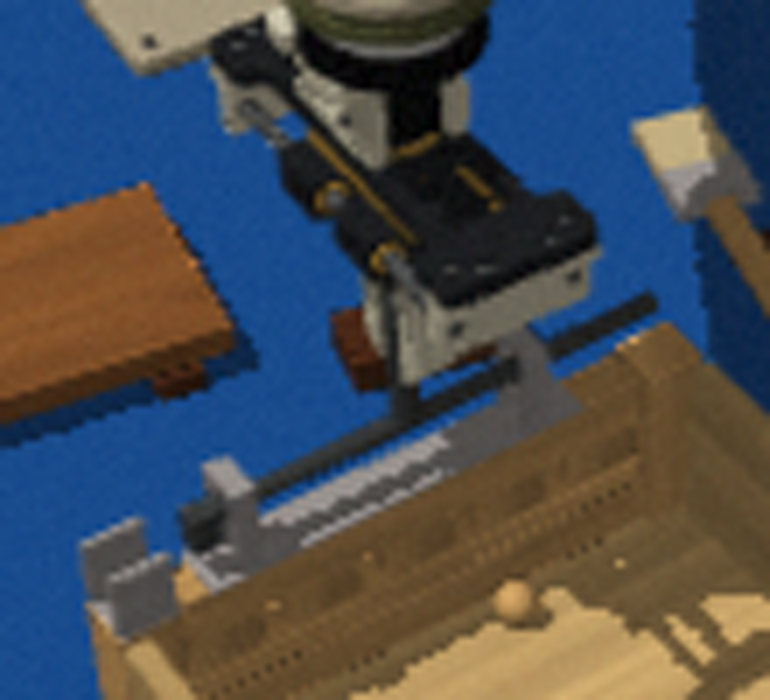

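The bolt head is clear of the keeper (head at (195,525), keeper at (115,570) in the crop), drawn about 47 mm. I swing the gate open along its arc.

Call:
{"fn": "send_rows", "kwargs": {
  "series": [
    {"dx":-0.3,"dy":-0.02,"dz":0,"wx":0,"wy":0,"wz":-0.025,"fingers":255},
    {"dx":-0.5,"dy":-0.04,"dz":0,"wx":0,"wy":0,"wz":-0.043,"fingers":255},
    {"dx":-0.5,"dy":-0.03,"dz":0,"wx":0,"wy":0,"wz":-0.043,"fingers":255},
    {"dx":-0.5,"dy":0,"dz":0,"wx":0,"wy":0,"wz":-0.043,"fingers":255}
  ]
}}

```text
t: 17.75
tool_pos: [0.5183, -0.1589, 0.1663]
orientation: [2.326, 2.102, 0.001]
force: [3.0, -1.3, -3.5]
opening: 0.0131
```

Run:
```python
from h import *
s=tool();print("yaw",np.arctan2(*R.from_rotvec(s['orientation']).as_matrix()[[1,0],1]))
for n in("scene",):cv2.imwrite(f"pics/{n}20.png",robot.read_camera(n)[:,:,::-1])
crop("pics/scene20.png","pics/scene20c.png",170,170,280,270,7)
```

```text
t 17.75 tcp [ 0.5183 -0.1589  0.1663] z [ 0.005 -0.005 -1.   ] y [ 0.995 -0.101  0.006] F [ 3.  -1.3 -3.5] op 0.0131
yaw -0.10092092771345114
```

View pics/scene20c.png

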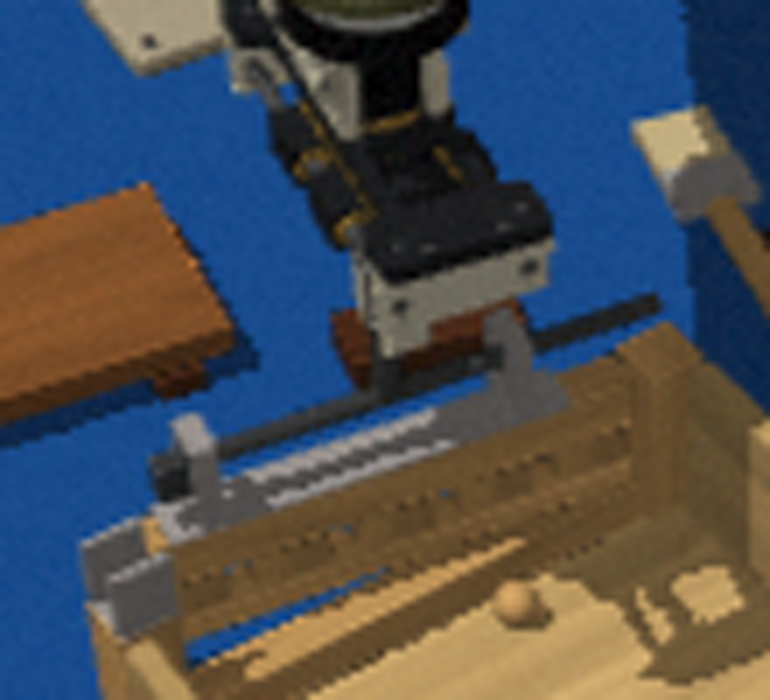

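The gate is swinging (gap visible under it). I continue to about 0.345 rad.

Call:
{"fn": "send_rows", "kwargs": {
  "series": [
    {"dx":-0.5,"dy":-0.07,"dz":0,"wx":0,"wy":0,"wz":-0.041,"fingers":255},
    {"dx":-0.5,"dy":-0.05,"dz":0,"wx":0,"wy":0,"wz":-0.041,"fingers":255},
    {"dx":-0.5,"dy":0,"dz":0,"wx":0,"wy":0,"wz":-0.041,"fingers":255},
    {"dx":-0.5,"dy":0,"dz":0,"wx":0,"wy":0,"wz":-0.041,"fingers":255},
    {"dx":-0.2,"dy":0,"dz":0,"wx":0,"wy":0,"wz":-0.02,"fingers":255},
    {"dx":0,"dy":0,"dz":0,"wx":0,"wy":0,"wz":0,"fingers":255}
  ]
}}

```text
t: 18.3
tool_pos: [0.4964, -0.1584, 0.1671]
orientation: [2.519, 1.865, 0.008]
force: [3.5, -1.7, -2.8]
opening: 0.0129
```

Run:
```python
from h import *
s=tool();print("yaw",np.arctan2(*R.from_rotvec(s['orientation']).as_matrix()[[1,0],1]))
p=s['tool_pos'][:2]-[.5174,-.0426];p0=np.array([.0177,-.1172]);print("th est",np.arctan2(p0[1],p0[0])-np.arctan2(p[1],p[0]),np.linalg.norm(p),np.linalg.norm(p0))
for n in("scene","wrist","side"):cv2.imwrite(f"pics/{n}21.png",robot.read_camera(n)[:,:,::-1])
crop("pics/scene21.png","pics/scene21c.png",170,170,280,270,7)
```

```text
t 18.3 tcp [ 0.4964 -0.1584  0.1671] z [ 0.009 -0.003 -1.   ] y [ 0.956 -0.292  0.009] F [ 3.5 -1.7 -2.8] op 0.0129
yaw -0.2963391508963176
th est 0.32886956539648327 0.11772162985505294 0.11852902598098071
```

View pics/scene21c.png

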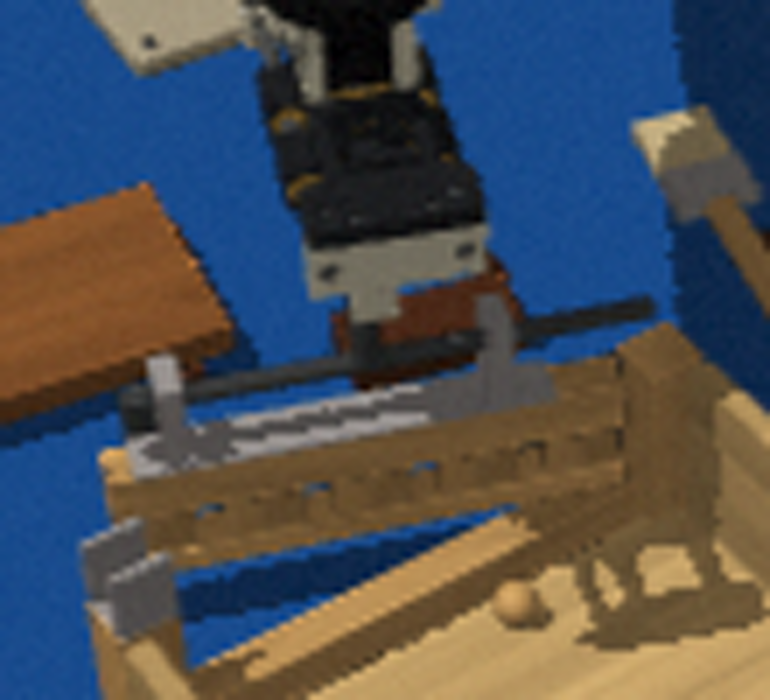

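View pics/wrist21.png

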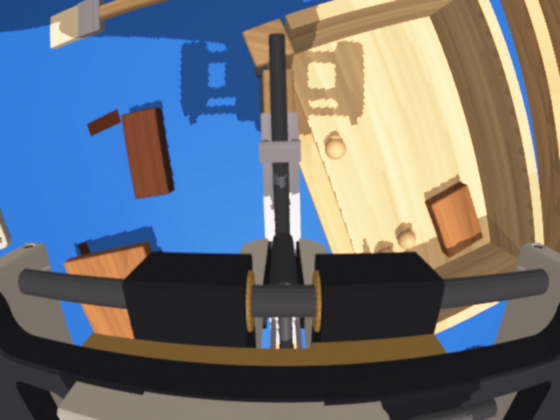

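View pics/side21.png

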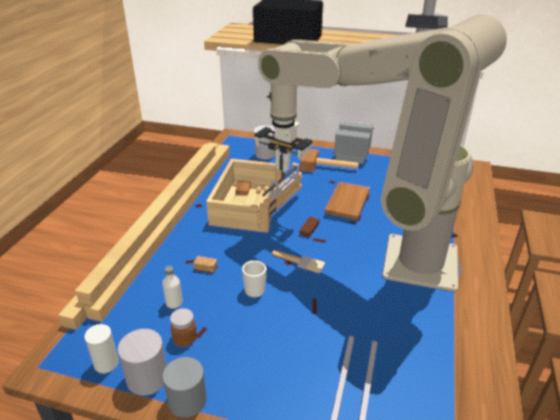

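The gate angle is about 0.33 rad (bolt-line tilt agrees). I pull a further 2 mm and recheck.

Call:
{"fn": "send_rows", "kwargs": {
  "series": [
    {"dx":-0.25,"dy":-0.05,"dz":0,"wx":0,"wy":0,"wz":0,"fingers":255},
    {"dx":-0.05,"dy":0,"dz":0,"wx":0,"wy":0,"wz":0,"fingers":255},
    {"dx":0,"dy":0,"dz":0,"wx":0,"wy":0,"wz":0,"fingers":255}
  ]
}}

```text
t: 18.7
tool_pos: [0.4949, -0.1591, 0.1673]
orientation: [2.514, 1.869, 0.01]
force: [5.2, -0.9, -3.5]
opening: 0.0132
```

Run:
```python
from h import *
s=tool();print("yaw",np.arctan2(*R.from_rotvec(s['orientation']).as_matrix()[[1,0],1]))
p=s['tool_pos'][:2]-[.5174,-.0426];p0=np.array([.0177,-.1172]);print("th est",np.arctan2(p0[1],p0[0])-np.arctan2(p[1],p[0]))
cv2.imwrite("pics/scene22.png",robot.read_camera("scene")[:,:,::-1])
crop("pics/scene22.png","pics/scene22c.png",170,170,280,270,7)
# expected gate edge (75?) in image for theta
from numpy import cos,sin
for th in (.3,.34,.38):
    a=.06-th;e=np.array([.5174,-.0426])+[ sin(a)*.235,-cos(a)*.235]
    u=proj("scene",[*e,.1]);print(th,e.round(4),((u-[170,170])*7).round(0))
print(tool()['t'])
```

```text
t 18.7 tcp [ 0.4949 -0.1591  0.1673] z [ 0.01  -0.003 -1.   ] y [ 0.958 -0.288  0.011] F [ 5.2 -0.9 -3.5] op 0.0132
yaw -0.2922656406969043
th est 0.340836090188688
0.3 [ 0.4615 -0.2709] [109. 452.]
0.34 [ 0.4525 -0.2684] [105. 437.]
0.38 [ 0.4435 -0.2657] [103. 422.]
t 18.75 tcp [ 0.4949 -0.1591  0.1674] z [ 0.01  -0.003 -1.   ] y [ 0.958 -0.288  0.011] F [ 4.8 -1.6 -2.7] op 0.0135
18.75
```

View pics/scene22c.png

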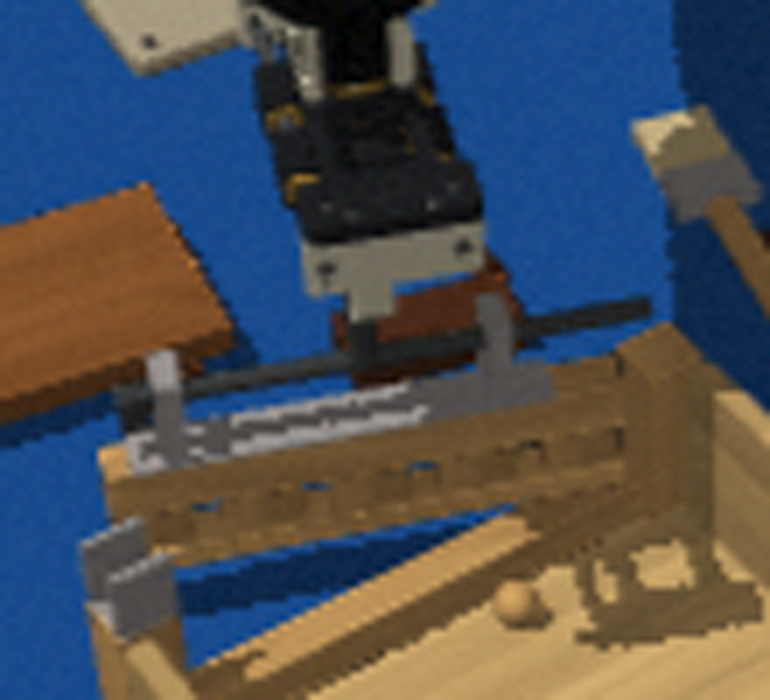

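Run:
```python
from h import *
def ang(a,b,z):
    A=onz("scene",170+a[0]/7,170+a[1]/7,z);B=onz("scene",170+b[0]/7,170+b[1]/7,z);d=B-A;return np.arctan2(-d[0],d[1]),np.linalg.norm(d)
for z in(.12,.135):
    c=ang((255,488),(655,300),z);o=ang((200,386),(650,307),z);print(z,c,o,"theta",c[0]-o[0])
# gate top inner edge (lower long edge): closed scene19 (200,590)->(630,405)?, now (107,485)->(620,372)
c=ang((190,602),(690,385),.1);o=ang((107,485),(620,372),.1);print(c,o,c[0]-o[0])
crop("pics/scene22.png","pics/scene22d.png",175,200,265,270,8)
crop("pics/scene12.png","pics/scene12e.png",175,200,265,270,8)
```

```text
0.12 (np.float64(0.06540324868269), np.float64(0.20669241501108113)) (np.float64(-0.28509393959069584), np.float64(0.2036052597170089)) theta 0.35049718827338583
0.135 (np.float64(0.06540324868269003), np.float64(0.20357727552956517)) (np.float64(-0.28509393959069496), np.float64(0.20053664791935402)) theta 0.350497188273385
(np.float64(0.013250543110393998), np.float64(0.24693285505772852)) (np.float64(-0.23109837979382988), np.float64(0.23228547303558278)) 0.2443489229042239
```

View pics/scene22d.png

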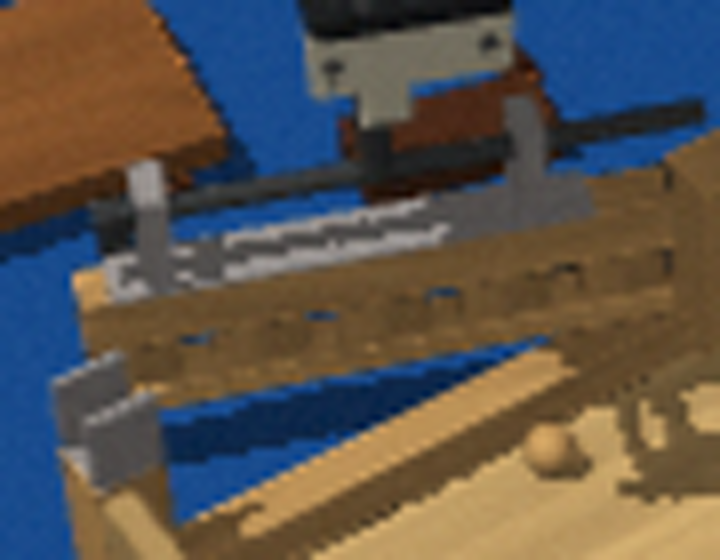

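View pics/scene12e.png

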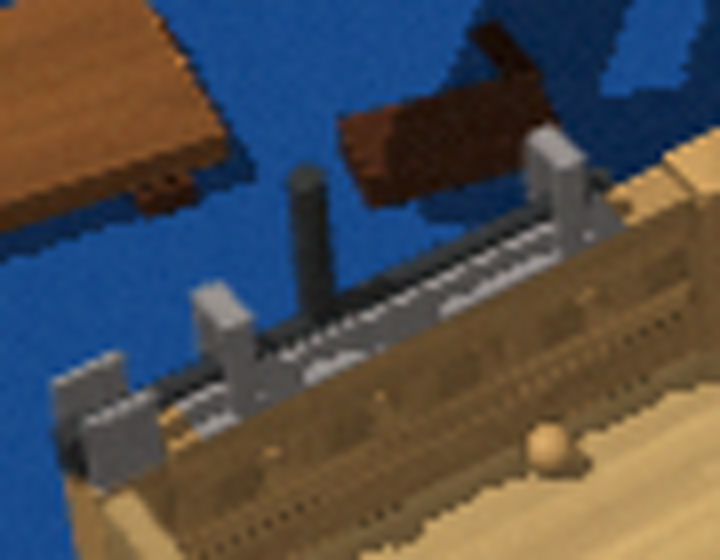

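Run:
```python
from h import *
f=lambda a,z:onz("scene",175+a[0]/8,200+a[1]/8,z)[:2]
for z in(.14,.15,.16):
    A,B,C,D=[f(a,z) for a in((222,305),(146,178),(555,148),(523,110))]
    d1=C-A;d2=D-B;t=lambda d:np.arctan2(-d[0],d[1])
    h=np.array([.5174,-.0426])
    print(z,"dir",t(d1)-t(d2),"lens",np.linalg.norm(d1),np.linalg.norm(d2),"chord L",np.linalg.norm(A-B)/np.linalg.norm((A+B)/2-h)," r",np.linalg.norm(A-h))
A=f((200,437),.1);B=f((690,205),.1);C=f((92,318),.1);D=f((672,190),.1)
print(t(B-A)-t(D-C),t(B-A),t(D-C))
```

```text
0.14 dir 0.3465448001710792 lens 0.14529728507192807 0.14595667336526974 chord L 0.37045758108620125  r 0.20508395306937
0.15 dir 0.3465448001710784 lens 0.14380745992759403 0.14446008709488403 chord L 0.3613050496986629  r 0.20971363559820058
0.16 dir 0.34654480017107886 lens 0.1423176347832598 0.14296350082449863 chord L 0.3516517220078412  r 0.21469179476425174
0.2866390067412475 0.055567588788536626 -0.23107141795271086
```

Bolt direction, guide displacement and pin arc all give about 0.34–0.35 rad, which is 80–82 mm. The bystanders look undisturbed, so I hand in while holding.

Run:
```python
from h import *
tool();print(robot.close_job())
```

```text
t 18.75 tcp [ 0.4949 -0.1591  0.1674] z [ 0.01  -0.003 -1.   ] y [ 0.958 -0.288  0.011] F [ 4.8 -1.6 -2.7] op 0.0135
the job is handed in; nothing more can be done
None
```

I finished the job and handed it in at 18.75 s, with the fingers still gripping the pull pin and holding the gate ajar.

- **Knobs and pot:** I tipped all three knobs into the bin, and the camera pictures show all three lying there. I then stood the pot upright, almost exactly where it started, and released it.
- **Bolt:** I lifted the bolt about 15 mm and drew it about 47 mm towards the hinge. The scene picture shows its head clear of the keeper.
- **Gate:** The pin's arc, the bolt's direction and the guide posts' direction put the gate at about 0.34–0.35 rad, or about 80–82 mm at the free edge. The guides' movement read 0.35–0.37 rad, depending on the height assumed for them.
- **Checks that disagreed:**
    - Two coarse readings of the gate's top edge in the scene picture gave only 0.24–0.29 rad. I trusted the other readings over those.
    - The finger opening on the pin fell from 14.0 to about 13.2 mm, so the pin may have shifted slightly on the pads. The grip still held, with about 5 N at the wrist.
- **Other things:** The other things on the table looked undisturbed in the last pictures, though I did not measure their positions again. The largest wrist force I saw was about 25 N, when the pot was set down.

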